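# Fetch the specimen from behind the tin and the case

## Task

The black specimen puck at the back of the white tray is wanted on the microscope, but the round tin and the square case stand in front of it. First stand both of them on the grey mat, then set the puck down in the middle of the microscope's glass window, and only then put the tin back in the middle of the round pad and the case back in the middle of the square pad. Keep everything upright and do not disturb the amber bottle, the pale dish or the carton.

Things in the scene. Friction and masses are not known exactly. Their poses are not given: they have to be found in the camera images.
- tin_center (a point): Centre (half-way up) of a plain aluminium tin, an upright cylinder 50 mm in diameter and 90 mm high, 0.14 to 0.28 kg, z axis up. At the start it stands near the middle of the round pad.
- case_center (a point): Centre (half-way up) of a grey plastic case of square plan, 46 x 46 mm and 90 mm high, z axis up, x and y axes square to its side faces, 0.13 to 0.25 kg. At the start it stands near the middle of the square pad. The tin and the case stand side by side, about 44 mm clear of each other.
- puck_center (a point): Centre (half-way up) of the specimen puck, a black resin cylinder 38 mm in diameter and 32 mm high with a small steel rectangle in its top face, 0.08 kg, z axis up. At the start it stands on the floor of a white tray (190 x 200 mm, floor 4 mm above the work surface, rim 8 mm high), close behind the tin and the case, on the side away from the robot, more than 30 mm clear of the rim.
- scope_window (a point): Middle of the round glass window (44 mm in diameter, with a steel ring round it of 54 mm) in the flat black stage on top of a low white box-shaped microscope that looks up from below. The point lies on the stage surface, z axis up, 90 mm above the work surface; the box is 200 mm (its x) by 180 mm (its y), with a focus knob standing out 24 mm on either y side. It is fixed and stands to the left or the right of the tray.
- round_pad: Flat round rubber pad, 66 mm in diameter, 4 mm thick, fixed on the floor of the white tray; origin at the centre of its underside, 4 mm above the work surface, so its top is 8 mm above the work surface. The tin's place. The two pads lie side by side, 92 mm between centres; either may be the left one.
- square_pad: Flat square rubber pad, 66 x 66 mm, 4 mm thick, fixed on the floor of the white tray; origin at the centre of its underside, 4 mm above the work surface, so its top is 8 mm above the work surface, x and y axes along its sides. The case's place.
- mat: Flat grey plastic mat fixed on the work surface on the side of the tray away from the microscope, 140 mm (its x) by 200 mm (its y), 4 mm thick; origin at the centre of its underside. It is empty at the start: room to stand the tin and the case side by side along its y axis.
- oil_bottle: Bystander: small amber bottle with a black cap, 32 mm in diameter, 75 mm high, origin at the centre of its underside. Leave alone.
- dish: Bystander: pale translucent covered plastic dish, 82 mm in diameter, 14 mm high, origin at the centre of its underside. Leave alone.
- tissue_box: Bystander: cardboard carton, 70 x 120 mm and 40 mm high, lying beyond the tray, origin at the centre of its underside. Leave alone.
Mind the look-alikes: they are no part of the job. Leave any red or turquoise look-alike of the round_pad alone. Of the things shaped like the part that bears puck_center, the black one is meant.

How it is judged:
By the outcome, as a careful person would: the job done as asked, in the order asked, and still so for the second after the job is handed in, with the robot touching nothing.
It also fails if it takes over 141 s, if anything falls off the work surface, if the arm or the gripper's body presses on something with over 40 N, if the wrist force passes 120 N, or if a joint passes its speed limit or range.

## Robot

A 6-joint arm with a two-finger parallel gripper is mounted at the origin on the work surface. World frame = base frame: x ahead of the robot, y to its left, z up, the work surface at z = 0. Lengths are in m, angles in rad, forces in N, time in s.
With the tool pointing down it reaches from about 0.35 to 0.725 m from the base axis. Payload 6 kg.
Tool frame: the origin (TCP) lies at the very end of the fingers, on their centre line; the grasp point (between the pads) lies 19 mm behind it (bot.grasp_offset is the distance from the TCP to the grasp point, in m); x points along the fingers, y is the direction in which the jaws open and shut, and the axes are right-handed (so a half turn about x gives the same grasp; the last joint's range is limited). The gripper opens to 85 mm and grips with 20 to 120 N. Pads are 22 mm wide; open, the fingers measure 114 mm over their backs; the gripper's body (76 mm by 85 mm) begins 54 mm behind the grasp point. The pads swing forward as they close: fully open they stand 13 mm farther back than shut.
Start: joints at [1.527, 0.04, 0.085, 0, -1.615, -0.334], TCP at [0.221, 0.558, 0.231] pointing down, gripper open.
Joint ranges: [-2.56, 2.56], [-1.29, 2.01], [-1.08, 1.49], [-3.29, 1.98], [-2.81, -0.18], [-2.99, 2.99]. Speed limits (rad/s): [2.57, 2.57, 3.01, 3.14, 3.14, 3.14].

## Interface

Orientations are given as a rotation vector (axis times angle).
In Python, from rig import bot, optics, close_job gives the robot as it stands.
- The arm moves only by the tool drive_tool, never from a script. Its argument "rows" is a list of rows, each a list of 2 entries, a list of its own where there are three numbers: the shift along the world's x, y, z in cm, then the turn, a rotation vector about the world's x, y, z in rad. A call has 1 to 12 rows; each row shifts and turns the pose as measured when the row begins; what a row does not reach is not made up. A row lasts 1/12 s, in which the tool goes at most 41.7 mm and 7.16 degrees, less where a joint would pass 70% of its speed; a pose out of reach is approached as far as the arm can. A call with a gripper value outside its range is refused whole. "claw" is the closure in counts, from 0 (fully open) to 255 (shut), set as the call begins (left out, the last holds). The fingers move at their own pace and stop on an object; "force" is the grip in N (left out, the last holds). Time passes only in rows, so rows that do not move let the fingers close. It gives the time, the measured TCP pose, the force and the opening at its end, in the units of the state.
- bot.read_state(): the state, without advancing time (a new reading comes with each control period).
- optics.grab_frame(name): name is "side" or "top"; returns the picture (384x512x3 uint8, red, green, blue); there is no depth.
- optics.get_calibration(name): a dict with "mtx" (3x3 intrinsics, pixels), "k1" (the pictures are not rectified: a ray, as slopes to the right and down, at radius r is drawn at 1 + k1 r^2 times it, then the intrinsics apply), "world_to_cam" (4x4, takes a point from world to camera coordinates). Camera axes: x right, y down, z forward; pixel columns grow to the right and rows downward; lengths in m; the calibration is good to about 2 mm. A picture is of the moment at which its call begins. get_calibration takes no time and is no camera call.
- close_job(): hands the job in, once; it reports no verdict.
The state is a dict: "clock": time; "joints": joint angles; "qd": joint speeds; "tau": joint torques, N m; "ee_pos": TCP position; "orientation": TCP orientation; "force": force on the tool from outside, world axes, zero at the start; "wrist_torque": the same for the moment, N m; "opening": finger opening in m.
Only numpy, scipy, OpenCV 4.12 (cv2) and the standard library are available. Lean on these libraries where they do the work, as an engineer would, in place of code of your own. Each camera call takes 0.05 s, during which the arm holds its last target.

## Working session

There is one attempt and no reset: what is moved stays moved. The work goes in short steps, Python scripts to look and compute and a tool call to move; the robot and the scene stay as the last step left them, time stands still between calls to the robot, and variables do not carry over. Pictures are saved under pics/ and viewed, and the job is handed in when it is done.

Besides the shell and the picture viewer there is one more tool, called by a JSON object that holds its "op" and its "data", one argument or row to a line. drive_tool: Moves the arm, as the interface text tells. Its arguments: {"type":"object","properties":{"rows":{"type":"array"},"claw":{"type":"number"},"force":{"type":"number"}},"required":["rows"]}

```bash
ls; mkdir -p pics
python3 - <<'E'
from rig import bot, optics
import cv2
print(bot.read_state())
for n in("top","side"):
    im=optics.grab_frame(n); cv2.imwrite(f"pics/{n}0.png",im[:,:,::-1]); c=optics.get_calibration(n); print(c)
E
```

```text
pics
{'clock': 0.0, 'joints': array([ 1.52669251e+00,  4.08203845e-02,  8.37893944e-02, -4.66946398e-04,
       -1.61551763e+00, -3.33734095e-01]), 'qd': array([-0.0009716 , -0.00053395,  0.00130622,  0.00019178,  0.00048924,
       -0.00020414]), 'tau': array([-1.85619838e-04, -3.68205678e+01,  3.47413659e+01,  6.93193361e+00,
       -5.38965935e-03, -2.07260547e-05]), 'ee_pos': array([0.2211287 , 0.55739939, 0.23026159]), 'orientation': array([-2.01528238,  0.38718773,  2.01571072]), 'force': array([ 0.47103222, -0.02353083,  0.46060001]), 'wrist_torque': array([ 0.03193756,  0.02634835, -0.03902749]), 'opening': 0.08557102409826892}
{'mtx': array([[422.02752335,   0.        , 252.87822187],
       [  0.        , 422.02752335, 193.56604442],
       [  0.        ,   0.        ,   1.        ]]), 'k1': -0.010631255507692443, 'world_to_cam': array([[ 0.02337629, -0.99972133,  0.00328725, -0.01491748],
       [-0.97805674, -0.02355037, -0.20700336,  0.60030119],
       [ 0.20702309,  0.00162386, -0.97833471,  1.21024769],
       [ 0.        ,  0.        ,  0.        ,  1.        ]])}
{'mtx': array([[381.24878764,   0.        , 259.06851073],
       [  0.        , 381.24878764, 189.54098011],
       [  0.        ,   0.        ,   1.        ]]), 'k1': -0.01687025472009051, 'world_to_cam': array([[ 0.99980741, -0.00219076,  0.01950232, -0.56148567],
       [ 0.01407496, -0.61246978, -0.79036869,  0.05535391],
       [ 0.01367609,  0.79049096, -0.61232099,  0.91365849],
       [ 0.        ,  0.        ,  0.        ,  1.        ]])}
```

View pics/top0.png

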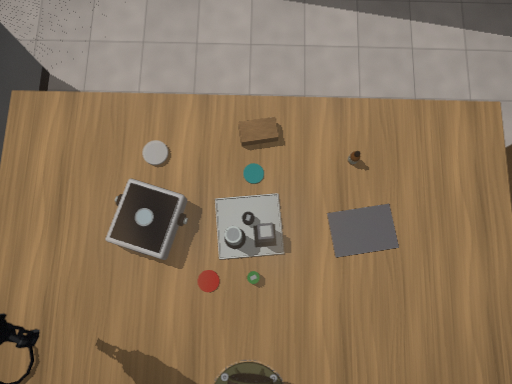

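View pics/side0.png

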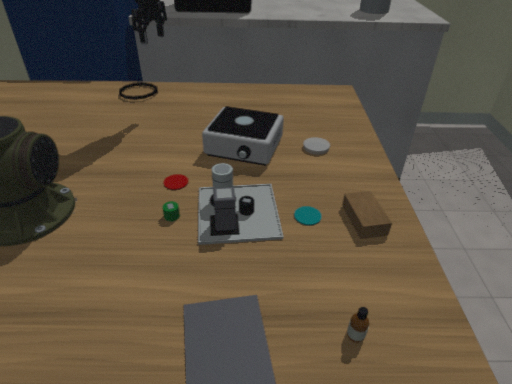

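The top view shows the scope at (145,217), the tin at (234,237), the case at (264,234), the mat at (362,230) and the tray around (250,226).

Candidates for the puck:
- Black cylinder on the tray, top view (248,218), side view (246,205).
- Green cylinder, top view (253,278), side view (171,211), which is a look-alike.

Candidates for the round pad:
- Pad under the tin.
- Red disc (208,281) and turquoise disc (253,174), both to be left alone.

I choose the black puck and the pads in the tray. Next I'll check them in a close crop.

```bash
cat > h.py <<'E'
import numpy as np, cv2
from rig import bot, optics
def ray(n,px):
    c=optics.get_calibration(n); K=c["mtx"]
    d=np.array([(px[0]-K[0,2])/K[0,0],(px[1]-K[1,2])/K[1,1]]); u=d.copy()
    for _ in range(10): u=d/(1+c["k1"]*(u@u))
    T=c["world_to_cam"]; R=T[:3,:3]; return -R.T@T[:3,3], R.T@np.array([u[0],u[1],1])
def onz(n,px,z):
    o,d=ray(n,px); return o+d*(z-o[2])/d[2]
def proj(n,P):
    c=optics.get_calibration(n); K=c["mtx"];T=c["world_to_cam"]
    p=T[:3,:3]@np.asarray(P,float)+T[:3,3]; u=p[:2]/p[2]; u=u*(1+c["k1"]*(u@u))
    return K[:2,:2]@u+K[:2,2]
def grab(n,name):
    im=optics.grab_frame(n)[:,:,::-1].copy(); cv2.imwrite(f"pics/{name}.png",im); return im
def crop(im,x0,y0,x1,y1,s,name):
    cv2.imwrite(f"pics/{name}.png",cv2.resize(im[y0:y1,x0:x1],None,fx=s,fy=s,interpolation=cv2.INTER_CUBIC))
E
python3 - <<'E'
from h import *
a=cv2.imread("pics/top0.png");b=cv2.imread("pics/side0.png")
crop(a,205,185,295,265,8,"c1"); crop(b,190,155,290,250,6,"c2"); crop(a,95,170,200,265,6,"c3")
E
```

```text
(no output)
```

View pics/c1.png

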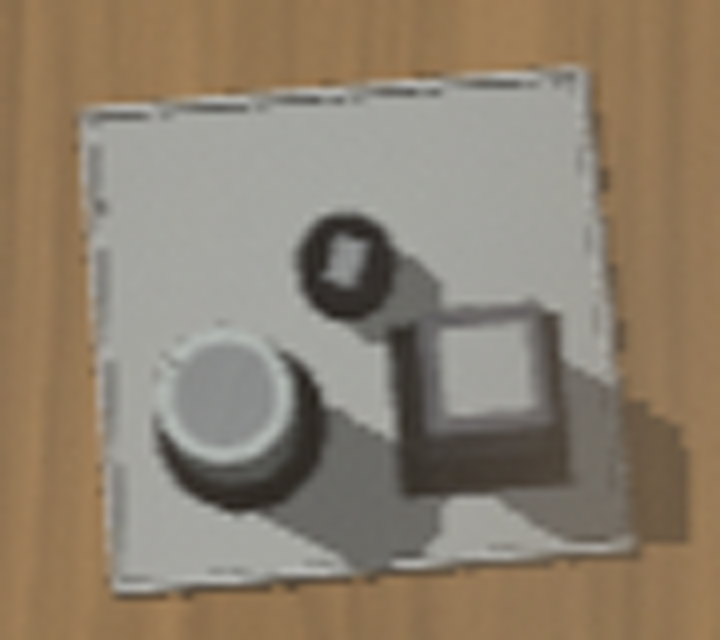

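View pics/c2.png

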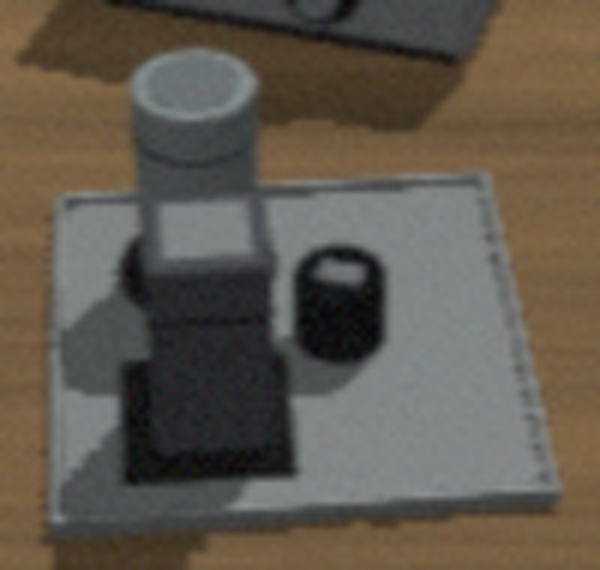

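View pics/c3.png

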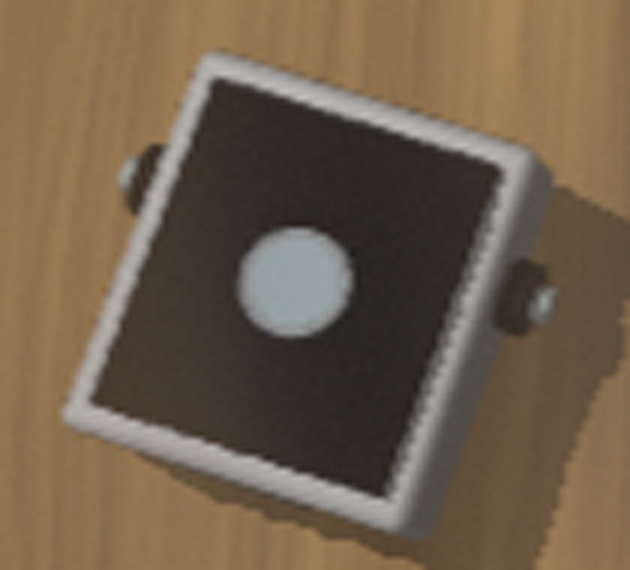

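The crops confirm the choice. The black puck with the steel rectangle is at top (248,217), the tin is on the left (scope side), the case is on its black pad on the right (mat side), and the window is at (144,217).

Run:
```python
from h import *
np.set_printoptions(precision=4,suppress=True)
a=cv2.imread("pics/top0.png");b=cv2.imread("pics/side0.png")
def up(x,y,x0,y0,s): return np.array([x0+(x+.5)/s-.5,y0+(y+.5)/s-.5])
T=lambda x,y:up(x,y,205,185,8); S=lambda x,y:up(x,y,190,155,6); M=lambda x,y:up(x,y,95,170,6)
print("tin top", onz("top",T(227,395),.098)[:2], "side",onz("side",S(195,90),.098)[:2])
cs=[onz("top",T(*p),.098)[:2] for p in [(415,312),(558,302),(570,425),(428,440)]]
print("case top",np.mean(cs,0),cs)
cs=[onz("side",S(*p),.098)[:2] for p in [(142,200),(262,195),(272,268),(145,278)]]
print("case side",np.mean(cs,0),cs)
print("puck", onz("top",T(347,258),.036)[:2],"rect side",onz("side",S(341,270),.036)[:2])
tr=[onz("top",T(*p),.012)[:2] for p in [(80,105),(587,68),(635,550),(113,595)]]
print("tray",np.mean(tr,0),tr)
hsv=cv2.cvtColor(a,cv2.COLOR_BGR2HSV)
g=a[200:235,128:162].min(2); m=(g>110).astype(np.uint8)
c=max(cv2.findContours(m,0,1)[0],key=cv2.contourArea); (x,y),r=cv2.minEnclosingCircle(c);mm=cv2.moments(c);print(x+128,y+200,r,mm['m10']/mm['m00']+128,mm['m01']/mm['m00']+200)
print("win",onz("top",(mm['m10']/mm['m00']+128,mm['m01']/mm['m00']+200),.09))
bx=[onz("top",M(*p),.09)[:2] for p in [(207,55),(535,153),(408,525),(70,412)]]
print("box",np.mean(bx,0),bx)
# mat
m=((a.max(2).astype(int)-a.min(2)<25)&(a.max(2)<110)).astype(np.uint8)[195:265,315:410]
c=max(cv2.findContours(m,0,1)[0],key=cv2.contourArea); r=cv2.minAreaRect(c); bb=cv2.boxPoints(r)+[315,195]
mt=[onz("top",p,.004)[:2] for p in bb]; print("mat",np.mean(mt,0),mt)
for n,p in (("bottle",(356,156)),("carton",(259,131)),("dish",(155,153)),("green",(253,278)),):print(n,onz("top",p,.02))
# side window
sw=b[112:130,230:260].min(2); 
m=(sw>120).astype(np.uint8);c=max(cv2.findContours(m,0,1)[0],key=cv2.contourArea);mm=cv2.moments(c);p=(mm['m10']/mm['m00']+230,mm['m01']/mm['m00']+112);print("win side",p,onz("side",p,.09))
from scipy.spatial.transform import Rotation as R
print(R.from_rotvec(bot.read_state()["orientation"]).as_matrix())
```

```text
tin top [0.4731 0.0538] side [0.4723 0.0518]
case top [ 0.4846 -0.0415] [array([ 0.5048, -0.0131]), array([ 0.5096, -0.0647]), array([ 0.4653, -0.0695]), array([ 0.4587, -0.0187])]
case side [ 0.4829 -0.0396] [array([ 0.4581, -0.0197]), array([ 0.5022, -0.0156]), array([ 0.5079, -0.0583]), array([ 0.4634, -0.0648])]
puck [0.5334 0.0127] rect side [0.5306 0.0169]
tray [0.5107 0.0097] [array([0.5952, 0.1191]), array([ 0.6148, -0.0792]), array([ 0.4273, -0.0996]), array([0.4057, 0.0986])]
143.72222232818604 216.8333339691162 9.122384071350098 143.6459719142646 216.61566888396158
win [0.5184 0.3162 0.09  ]
box [0.5179 0.3109] [array([0.6309, 0.3682]), array([0.5853, 0.2029]), array([0.4029, 0.2531]), array([0.4527, 0.4194])]
mat [ 0.5059 -0.3452] [array([ 0.5565, -0.2347]), array([ 0.5937, -0.438 ]), array([ 0.4545, -0.4536]), array([ 0.4189, -0.2545])]
bottle [ 0.7397 -0.3261  0.02  ]
carton [ 0.816  -0.0155  0.02  ]
dish [0.7341 0.3141 0.02  ]
green [ 0.3512 -0.007   0.02  ]Traceback (most recent call last):
  File "<stdin>", line 27, in <module>
ZeroDivisionError: float division by zero
```

Run:
```python
from h import *
np.set_printoptions(precision=4,suppress=True)
from scipy.spatial.transform import Rotation as R
print(R.from_rotvec(bot.read_state()["orientation"]).as_matrix())
b=cv2.imread("pics/side0.png"); print(b[121,236:254].tolist()[::3])
crop(b,195,100,295,170,6,"c4")
```

```text
[[-0.0005 -0.3688 -0.9295]
 [-0.0015 -0.9295  0.3688]
 [-1.      0.0016 -0.0001]]
[[116, 116, 107], [136, 132, 118], [138, 135, 119], [137, 133, 118], [138, 134, 120], [118, 116, 106]]
```

View pics/c4.png

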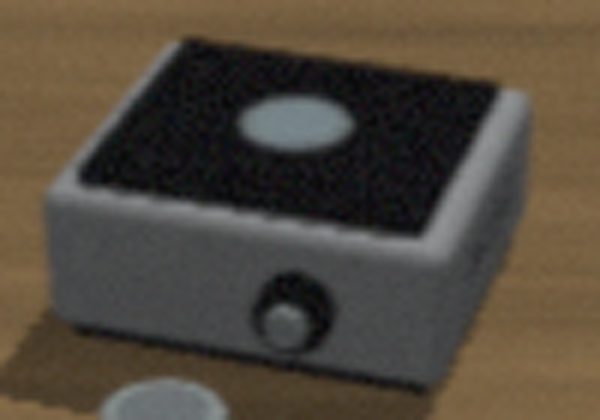

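{"op": "drive_tool", "data": {
  "rows": [
    [[1.64,-3.74,0],[0,0,-0.07]],
    [[1.64,-3.74,0],[0,0,-0.07]],
    [[1.64,-3.74,0],[0,0,-0.07]],
    [[1.64,-3.74,0],[0,0,-0.07]],
    [[1.64,-3.74,0],[0,0,-0.07]],
    [[1.64,-3.74,0],[0,0,-0.07]],
    [[1.64,-3.74,0],[0,0,-0.07]],
    [[1.64,-3.74,0],[0,0,-0.07]],
    [[1.64,-3.74,0],[0,0,-0.07]],
    [[1.64,-3.74,0],[0,0,-0.07]],
    [[1.64,-3.74,0],[0,0,-0.07]],
    [[1.64,-3.74,0],[0,0,-0.07]]
  ],
  "claw": 0,
  "force": 40
}}

```text
clock: 1.1
ee_pos: [0.4131, 0.0993, 0.2198]
orientation: [-1.443, 1.049, 1.456]
force: [0.5, 0.3, 0.0]
opening: 0.0854
```

```bash
cat >> h.py <<'E'
from scipy.spatial.transform import Rotation as Rot
def st(tx=None,ty=None,tz=None,yaw=None):
    s=bot.read_state(); M=Rot.from_rotvec(s["orientation"]).as_matrix()
    y=np.degrees(np.arctan2(-M[1,1],-M[0,1])); p=s["ee_pos"]
    tilt=M[:,0]
    print("t%.2f pos %s yaw %.1f tilt %s open %.4f F %s q6 %.2f"%(s["clock"],np.round(p*100,2),y,np.round(tilt,4),s["opening"],np.round(s["force"],1),s["joints"][5]))
    if tx is not None: print("go cm",np.round((np.array([tx,ty,tz])-p)*100,2), "" if yaw is None else "turn %.3f"%np.radians(yaw-y))
E
python3 -c "
from h import *
st(.4838,-.0408,.23,6.3)
print(onz('side',(244.08,120.25),.09))"
```

```text
t1.10 pos [41.31  9.93 21.98] yaw 18.8 tilt [-0.0134 -0.0061 -0.9999] open 0.0854 F [0.5 0.3 0. ] q6 -0.39
go cm [  7.07 -14.01   1.02] turn -0.218
[0.51659623 0.31769109 0.09      ]
```

{"op": "drive_tool", "data": {
  "rows": [
    [[1.7,-3.5,0.3],[0.006,-0.013,-0.055]],
    [[1.7,-3.5,0.3],[0,0,-0.055]],
    [[1.8,-3.5,0.2],[0,0,-0.055]],
    [[1.8,-3.4,0.2],[0,0,-0.055]],
    [[0,0,0],[0,0,0]],
    [[0,0,0],[0,0,0]]
  ]
}}

```text
clock: 1.6
ee_pos: [0.4845, -0.0555, 0.2282]
orientation: [-1.269, 1.17, 1.271]
force: [-0.0, 0.3, -0.4]
opening: 0.0855
```

```bash
cat >> h.py <<'E'
_st=st
def st(*a):
    _st(*a); s=bot.read_state(); t=Rot.from_rotvec(s["orientation"]).as_matrix()[:,0]
    print("level turn",np.round([-t[1],t[0],0],4))
E
python3 -c "
from h import *
st(.4838,-.0408,.046,6.3)"
```

```text
t1.60 pos [48.45 -5.55 22.82] yaw 4.7 tilt [-1.9e-03  2.0e-04 -1.0e+00] open 0.0855 F [-0.   0.3 -0.4] q6 -0.22
go cm [ -0.07   1.47 -18.22] turn 0.027
level turn [-0.0002 -0.0019  0.    ]
```

{"op": "drive_tool", "data": {
  "rows": [
    [[0,0.7,-2.5],[0,-0.002,0.015]],
    [[0,0.7,-2.5],[0,0,0.012]],
    [[0,0,-2.5],[0,0,0]],
    [[0,0,-1.5],[0,0,0]],
    [[0,0,0],[0,0,0]],
    [[0,0,0],[0,0,0]]
  ]
}}

```text
clock: 2.1
ee_pos: [0.4829, -0.0389, 0.1343]
orientation: [-1.292, 1.152, 1.293]
force: [0.2, 0.0, 1.2]
opening: 0.0854
```

```bash
python3 -c "
from h import *
st(.4838,-.0408,.046,6.3)
im=grab('side','s1');crop(im,150,100,300,260,4,'s1c')
im=grab('top','t1');crop(im,205,185,295,265,6,'t1c')"
```

```text
t2.10 pos [48.29 -3.89 13.43] yaw 6.5 tilt [-1.e-04  9.e-04 -1.e+00] open 0.0854 F [0.2 0.  1.2] q6 -0.22
go cm [ 0.09 -0.19 -8.83] turn -0.004
level turn [-0.0009 -0.0001  0.    ]
```

View pics/s1c.png

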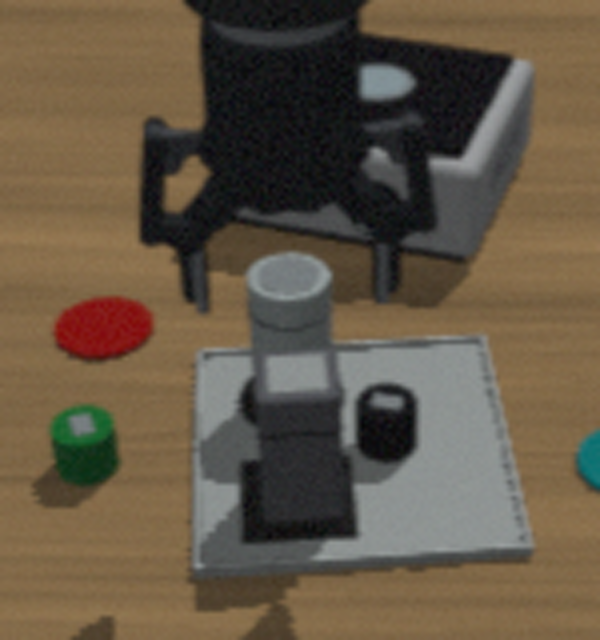

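View pics/t1c.png

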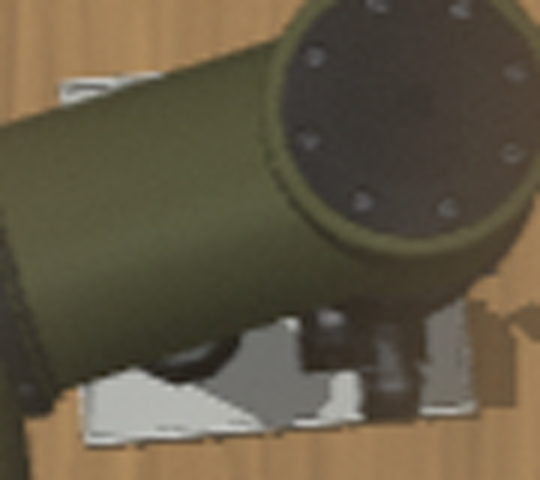

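The side view shows the fingers at crop (200,305) and (385,297), straddling the case (298,375). Clear to go down.

{"op": "drive_tool", "data": {
  "rows": [
    [[0.09,-0.19,-2.0],[0,0,0]],
    [[0,0,-2.0],[0,0,0]],
    [[0,0,-2.0],[0,0,0]],
    [[0,0,-1.5],[0,0,0]],
    [[0,0,-0.5],[0,0,0]],
    [[0,0,0],[0,0,0]],
    [[0,0,0],[0,0,0]]
  ]
}}

```text
clock: 2.78
ee_pos: [0.4904, -0.0388, 0.0645]
orientation: [-1.302, 1.135, 1.281]
force: [0.6, -0.2, 0.3]
opening: 0.0854
```

```bash
python3 -c "
from h import *
st(.4838,-.0408,.046,6.3)"
```

```text
t2.78 pos [49.04 -3.88  6.45] yaw 6.7 tilt [ 0.0197  0.0037 -0.9998] open 0.0854 F [ 0.6 -0.2  0.3] q6 -0.22
go cm [-0.66 -0.2  -1.85] turn -0.007
level turn [-0.0037  0.0197  0.    ]
```

{"op": "drive_tool", "data": {
  "rows": [
    [[-0.4,-0.1,-0.6],[-0.0037,0.0197,-0.005]],
    [[-0.25,-0.1,-0.6],[0,0,0]],
    [[0,0,-0.5],[0,0,0]],
    [[0,0,0],[0,0,0]],
    [[0,0,0],[0,0,0]]
  ]
}}

```text
clock: 3.2
ee_pos: [0.4857, -0.0405, 0.0505]
orientation: [-1.293, 1.151, 1.288]
force: [0.1, -0.5, -0.1]
opening: 0.0858
```

```bash
python3 -c "
from h import *
st(.4838,-.0408,.046,6.3)"
```

```text
t3.20 pos [48.57 -4.05  5.05] yaw 6.4 tilt [ 4.5e-03  6.0e-04 -1.0e+00] open 0.0858 F [ 0.1 -0.5 -0.1] q6 -0.22
go cm [-0.19 -0.03 -0.45] turn -0.002
level turn [-0.0006  0.0045  0.    ]
```

{"op": "drive_tool", "data": {
  "rows": [
    [[-0.19,0,-0.3],[0,0.0045,0]],
    [[0,0,0],[0,0,0]],
    [[0,0,0],[0,0,0]]
  ]
}}

```text
clock: 3.45
ee_pos: [0.4837, -0.0406, 0.0475]
orientation: [-1.291, 1.154, 1.291]
force: [-0.8, -0.2, 0.1]
opening: 0.0853
```

{"op": "drive_tool", "data": {
  "rows": [
    [[0,0,0],[0,0,0]],
    [[0,0,0],[0,0,0]],
    [[0,0,0],[0,0,0]],
    [[0,0,0],[0,0,0]],
    [[0,0,0],[0,0,0]],
    [[0,0,0],[0,0,0]],
    [[0,0,0],[0,0,0]],
    [[0,0,0],[0,0,0]]
  ],
  "claw": 255,
  "force": 35
}}

```text
clock: 4.12
ee_pos: [0.4839, -0.0405, 0.0479]
orientation: [-1.291, 1.153, 1.291]
force: [-0.7, -0.3, -0.3]
opening: 0.0456
```

```bash
python3 -c "
from h import *
st(.5145,-.3924,.16,6.3)"
```

```text
t4.12 pos [48.39 -4.05  4.79] yaw 6.4 tilt [ 5.e-04  7.e-04 -1.e+00] open 0.0456 F [-0.7 -0.3 -0.3] q6 -0.22
go cm [  3.06 -35.19  11.21] turn -0.002
level turn [-0.0007  0.0005  0.    ]
```

{"op": "drive_tool", "data": {
  "rows": [
    [[0,0,0.8],[0,0,0]],
    [[0,0,1.2],[0,0,0]],
    [[0,0,1.5],[0,0,0]],
    [[0,0,1.5],[0,0,0]],
    [[0,-0.8,1.0],[0,0,0]],
    [[0.1,-1.8,0.4],[0,0,0]],
    [[0.3,-2.8,0],[0,0,0]],
    [[0.3,-3.2,0],[0,0,0]],
    [[0.3,-3.2,0],[0,0,0]],
    [[0.3,-3.2,0],[0,0,0]],
    [[0.3,-3.2,0],[0,0,0]],
    [[0.3,-3.2,0],[0,0,0]]
  ]
}}

```text
clock: 5.12
ee_pos: [0.5023, -0.2619, 0.1246]
orientation: [-1.302, 1.143, 1.294]
force: [0.9, 0.9, -1.3]
opening: 0.0454
```

```bash
python3 -c "
from h import *
st(.5145,-.3924,.10,6.3)"
```

```text
t5.12 pos [ 50.23 -26.19  12.46] yaw 7.0 tilt [ 0.0067  0.0012 -1.    ] open 0.0454 F [ 0.9  0.9 -1.3] q6 0.25
go cm [  1.22 -13.05  -2.46] turn -0.013
level turn [-0.0012  0.0067  0.    ]
```

{"op": "drive_tool", "data": {
  "rows": [
    [[0.3,-3.2,0],[-0.001,0.007,-0.01]],
    [[0.3,-3.0,0],[0,0,0]],
    [[0.2,-2.5,0],[0,0,0]],
    [[0.1,-1.6,0],[0,0,0]],
    [[0.1,-0.8,-0.2],[0,0,0]],
    [[0,0,-0.4],[0,0,0]],
    [[0,0,0],[0,0,0]]
  ]
}}

```text
clock: 5.7
ee_pos: [0.5086, -0.3885, 0.1201]
orientation: [-1.284, 1.16, 1.287]
force: [0.3, -0.1, -2.3]
opening: 0.0459
```

```bash
python3 -c "
from h import *
st(.5145,-.3924,.0445,6.3)
im=grab('side','s2');crop(im,130,220,330,384,4,'s2c')"
```

```text
t5.70 pos [ 50.86 -38.85  12.01] yaw 5.9 tilt [-2.2e-03 -4.0e-04 -1.0e+00] open 0.0459 F [ 0.3 -0.1 -2.3] q6 0.44
go cm [ 0.59 -0.39 -7.56] turn 0.006
level turn [ 0.0004 -0.0022  0.    ]
```

View pics/s2c.png

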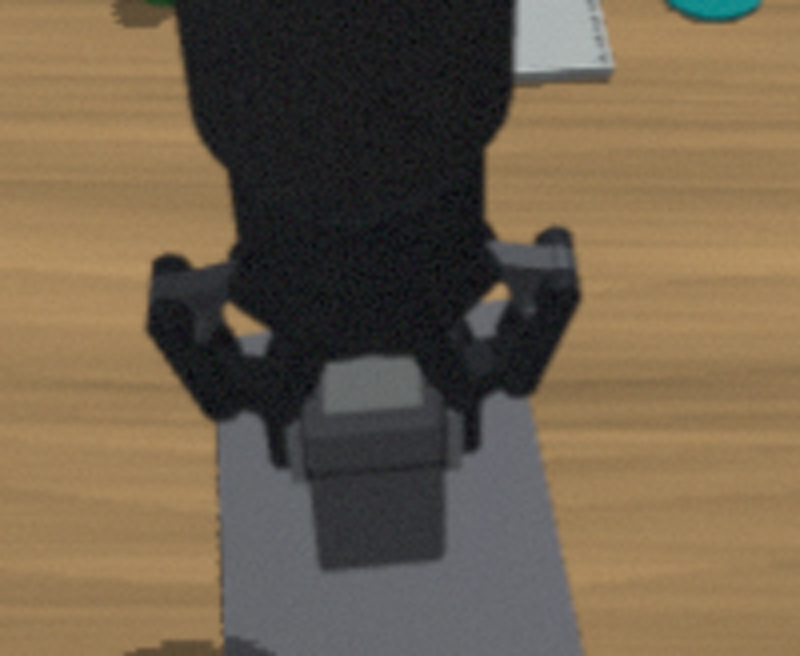

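The case is held upright over the mat, with its top at crop (372,390). I'll lower it now.

{"op": "drive_tool", "data": {
  "rows": [
    [[0.1,-0.1,-1.2],[0,-0.002,0]],
    [[0.1,-0.1,-1.5],[0,0.003,0]],
    [[0,-0.1,-1.3],[0,0.003,0]],
    [[0,0,-1.0],[0,0.003,0]],
    [[0,0,-0.5],[0,0,0]],
    [[0,0,0],[0,0,0]]
  ]
}}

```text
clock: 6.25
ee_pos: [0.511, -0.3868, 0.0593]
orientation: [-1.284, 1.162, 1.298]
force: [-0.7, -0.6, -2.1]
opening: 0.0458
```

```bash
python3 -c "
from h import *
st(.5145,-.3924,.0445,6.3)"
```

```text
t6.25 pos [ 51.1  -38.68   5.93] yaw 6.3 tilt [-1.010e-02  7.000e-04 -9.999e-01] open 0.0458 F [-0.7 -0.6 -2.1] q6 0.44
go cm [ 0.35 -0.56 -1.48] turn 0.000
level turn [-0.0007 -0.0101  0.    ]
```

{"op": "drive_tool", "data": {
  "rows": [
    [[0.1,-0.1,-0.5],[-0.0007,-0.01,0]],
    [[0,-0.1,-0.4],[0,0,0]],
    [[0,-0.1,-0.2],[0,0,0]],
    [[0,0,0],[0,0,0]],
    [[0,0,0],[0,0,0]]
  ]
}}

```text
clock: 6.67
ee_pos: [0.5124, -0.39, 0.0474]
orientation: [-1.291, 1.155, 1.289]
force: [0.2, 0.2, -1.7]
opening: 0.0462
```

```bash
python3 -c "
from h import *
st(.5145,-.3924,.0445,6.3)"
```

```text
t6.67 pos [ 51.24 -39.     4.74] yaw 6.3 tilt [ 1.1e-03 -6.0e-04 -1.0e+00] open 0.0462 F [ 0.2  0.2 -1.7] q6 0.45
go cm [ 0.21 -0.24 -0.29] turn -0.000
level turn [0.0006 0.0011 0.    ]
```

{"op": "drive_tool", "data": {
  "rows": [
    [[0,0,-0.2],[0,0.001,0]],
    [[0,0,-0.15],[0,0,0]],
    [[0,0,-0.1],[0,0,0]],
    [[0,0,-0.05],[0,0,0]],
    [[0,0,0],[0,0,0]]
  ]
}}

```text
clock: 7.08
ee_pos: [0.5131, -0.3907, 0.0441]
orientation: [-1.293, 1.155, 1.287]
force: [0.7, 0.7, -1.3]
opening: 0.0454
```

```bash
python3 -c "
from h import *
st(.5145,-.3924,.0445,6.3)"
```

```text
t7.08 pos [ 51.31 -39.07   4.41] yaw 6.3 tilt [ 0.0025 -0.0022 -1.    ] open 0.0454 F [ 0.7  0.7 -1.3] q6 0.45
go cm [ 0.14 -0.17  0.04] turn -0.000
level turn [0.0022 0.0025 0.    ]
```

{"op": "drive_tool", "data": {
  "rows": [
    [[0,0,-0.1],[0.002,0.002,0]],
    [[0,0,-0.05],[0,0,0]],
    [[0,0,0],[0,0,0]]
  ]
}}

```text
clock: 7.33
ee_pos: [0.5135, -0.391, 0.044]
orientation: [-1.292, 1.155, 1.289]
force: [0.3, 0.6, -3.2]
opening: 0.0459
```

```bash
python3 -c "
from h import *
st()"
```

```text
t7.33 pos [ 51.35 -39.1    4.4 ] yaw 6.3 tilt [ 0.0014 -0.0011 -1.    ] open 0.0459 F [ 0.3  0.6 -3.2] q6 0.45
level turn [0.0011 0.0014 0.    ]
```

{"op": "drive_tool", "data": {
  "rows": [
    [[0,0,-0.1],[0.001,0.001,0]],
    [[0,0,-0.1],[0,0,0]]
  ]
}}

```text
clock: 7.5
ee_pos: [0.5137, -0.3912, 0.044]
orientation: [-1.292, 1.155, 1.289]
force: [-3.0, 3.0, 5.6]
opening: 0.0454
```

{"op": "drive_tool", "data": {
  "rows": [
    [[0,0,0],[0,0,0]]
  ]
}}

```text
clock: 7.58
ee_pos: [0.5138, -0.3912, 0.0441]
orientation: [-1.292, 1.155, 1.289]
force: [0.1, -0.3, -1.3]
opening: 0.0457
```

Contact at z = 0.044, as expected. Releasing.

{"op": "drive_tool", "data": {
  "rows": [
    [[0,0,0],[0,0,0]],
    [[0,0,0],[0,0,0]],
    [[0,0,0],[0,0,0]],
    [[0,0,0],[0,0,0]],
    [[0,0,0],[0,0,0]],
    [[0,0,0],[0,0,0]],
    [[0,0,1],[0,0,0]],
    [[0,0,2],[0,0,0]],
    [[0,0,3],[0,0,0]],
    [[0,0,3],[0,0,0]],
    [[0,0,3],[0,0,0]],
    [[0,0,2],[0,0,0]]
  ],
  "claw": 0
}}

```text
clock: 8.58
ee_pos: [0.5099, -0.3896, 0.185]
orientation: [-1.283, 1.159, 1.298]
force: [-0.3, -1.0, 0.2]
opening: 0.0851
```

```bash
python3 -c "
from h import *
st(.4727,.0528,.165,6.3)
im=grab('side','s3');crop(im,130,220,330,384,4,'s3c')"
```

```text
t8.58 pos [ 50.99 -38.96  18.5 ] yaw 6.3 tilt [-0.0089  0.0035 -1.    ] open 0.0851 F [-0.3 -1.   0.2] q6 0.45
go cm [-3.72 44.24 -2.  ] turn -0.000
level turn [-0.0035 -0.0089  0.    ]
```

View pics/s3c.png

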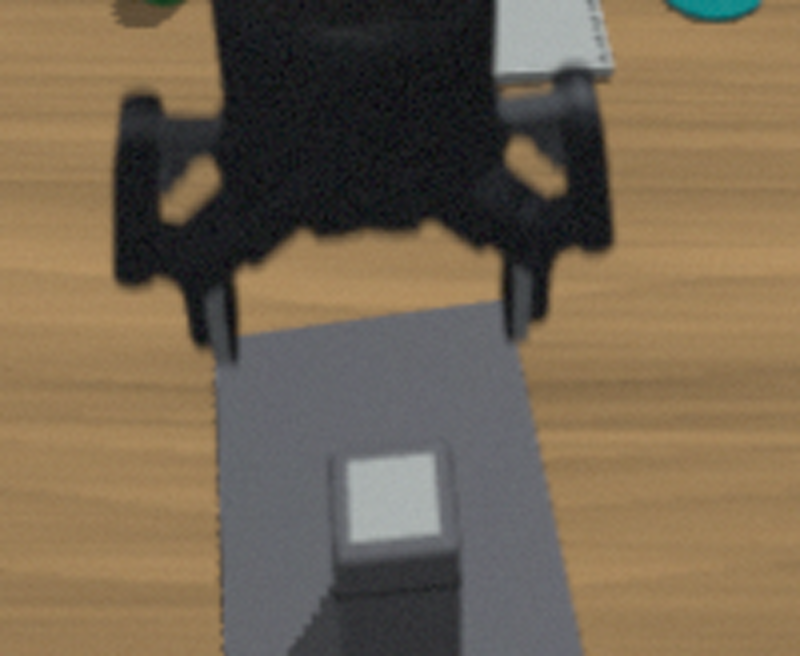

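The case stands upright on the mat, with its top at crop (393,500). Next is the tin.

{"op": "drive_tool", "data": {
  "rows": [
    [[-0.3,2.0,0],[-0.003,-0.009,0]],
    [[-0.3,3.5,0],[0,0,0]],
    [[-0.3,3.8,0],[0,0,0]],
    [[-0.3,3.8,0],[0,0,0]],
    [[-0.3,3.8,0],[0,0,0]],
    [[-0.3,3.8,0],[0,0,0]],
    [[-0.3,3.8,0],[0,0,0]],
    [[-0.3,3.8,0],[0,0,0]],
    [[-0.3,3.8,0],[0,0,0]],
    [[-0.3,3.8,0],[0,0,0]],
    [[-0.3,3.0,0],[0,0,0]],
    [[-0.2,1.5,0],[0,0,0]]
  ]
}}

```text
clock: 9.63
ee_pos: [0.4708, 0.0246, 0.2012]
orientation: [-1.298, 1.148, 1.264]
force: [-0.2, -0.9, -0.1]
opening: 0.0859
```

```bash
python3 -c "
from h import *
st(.4727,.0528,.14,6.3)"
```

```text
t9.63 pos [47.08  2.46 20.12] yaw 5.8 tilt [ 0.0216 -0.005  -0.9998] open 0.0859 F [-0.2 -0.9 -0.1] q6 -0.39
go cm [ 0.19  2.82 -6.12] turn 0.009
level turn [0.005  0.0216 0.    ]
```

{"op": "drive_tool", "data": {
  "rows": [
    [[0.1,1.2,-1.5],[0.005,0.0216,0.009]],
    [[0,1.0,-1.5],[0,0,0]],
    [[0,0.4,-1.5],[0,0,0]],
    [[0,0,-1.0],[0,0,0]],
    [[0,0,0],[0,0,0]],
    [[0,0,0],[0,0,0]]
  ]
}}

```text
clock: 10.13
ee_pos: [0.4713, 0.0557, 0.146]
orientation: [-1.294, 1.147, 1.296]
force: [-0.5, 0.5, 0.6]
opening: 0.0853
```

```bash
python3 -c "
from h import *
st(.4727,.0528,.048,6.3)"
```

```text
t10.13 pos [47.13  5.57 14.6 ] yaw 6.8 tilt [ 0.0019  0.0034 -1.    ] open 0.0853 F [-0.5  0.5  0.6] q6 -0.42
go cm [ 0.14 -0.29 -9.8 ] turn -0.008
level turn [-0.0034  0.0019  0.    ]
```

{"op": "drive_tool", "data": {
  "rows": [
    [[0.1,-0.2,-1.5],[-0.003,0.004,-0.005]],
    [[-0.05,-0.1,-1.8],[0,0.003,0]],
    [[-0.05,-0.1,-1.8],[0,0.003,0]],
    [[-0.1,0,-1.8],[0,0.003,0]],
    [[-0.1,0,-1.5],[0,0.003,0]],
    [[0,0,-1.0],[0,0,0]],
    [[0,0,-0.3],[0,0,0]],
    [[0,0,0],[0,0,0]]
  ]
}}

```text
clock: 10.8
ee_pos: [0.4715, 0.0471, 0.0465]
orientation: [-1.28, 1.163, 1.294]
force: [0.2, -0.4, 0.1]
opening: 0.0853
```

```bash
python3 -c "
from h import *
st(.4727,.0528,.048,6.3)"
```

```text
t10.80 pos [47.15  4.71  4.65] yaw 6.0 tilt [-0.0097  0.0015 -1.    ] open 0.0853 F [ 0.2 -0.4  0.1] q6 -0.42
go cm [0.12 0.57 0.15] turn 0.005
level turn [-0.0015 -0.0097  0.    ]
```

{"op": "drive_tool", "data": {
  "rows": [
    [[0.1,0.4,0.1],[-0.0015,-0.01,0.005]],
    [[0,0.15,0],[0,0,0]],
    [[0,0,0],[0,0,0]],
    [[0,0,0],[0,0,0]]
  ]
}}

```text
clock: 11.13
ee_pos: [0.4744, 0.0533, 0.0506]
orientation: [-1.292, 1.151, 1.286]
force: [-0.1, 0.5, 0.2]
opening: 0.0858
```

```bash
python3 -c "
from h import *
st(.4727,.0528,.048,6.3)"
```

```text
t11.13 pos [47.44  5.33  5.06] yaw 6.3 tilt [ 5.7e-03  8.0e-04 -1.0e+00] open 0.0858 F [-0.1  0.5  0.2] q6 -0.43
go cm [-0.17 -0.05 -0.26] turn -0.000
level turn [-0.0008  0.0057  0.    ]
```

{"op": "drive_tool", "data": {
  "rows": [
    [[-0.15,-0.05,-0.2],[-0.001,0.0057,0]],
    [[0,0,0],[0,0,0]],
    [[0,0,0],[0,0,0]]
  ]
}}

```text
clock: 11.38
ee_pos: [0.4735, 0.0534, 0.05]
orientation: [-1.291, 1.153, 1.289]
force: [0.3, -0.5, -0.1]
opening: 0.0858
```

{"op": "drive_tool", "data": {
  "rows": [
    [[0,0,0],[0,0,0]],
    [[0,0,0],[0,0,0]],
    [[0,0,0],[0,0,0]],
    [[0,0,0],[0,0,0]],
    [[0,0,0],[0,0,0]],
    [[0,0,0],[0,0,0]],
    [[0,0,0],[0,0,0]],
    [[0,0,0],[0,0,0]]
  ],
  "claw": 255,
  "force": 40
}}

```text
clock: 12.05
ee_pos: [0.4736, 0.0534, 0.0503]
orientation: [-1.291, 1.153, 1.289]
force: [-0.4, 0.8, 0.4]
opening: 0.0493
```

```bash
python3 -c "
from h import *
st(.4975,-.2978,.12,6.3)"
```

```text
t12.05 pos [47.36  5.34  5.03] yaw 6.3 tilt [ 0.0021  0.001  -1.    ] open 0.0493 F [-0.4  0.8  0.4] q6 -0.43
go cm [  2.39 -35.12   6.97] turn -0.001
level turn [-0.001   0.0021  0.    ]
```

{"op": "drive_tool", "data": {
  "rows": [
    [[0,0,0.8],[0,0.002,0]],
    [[0,0,1.2],[0,0,0]],
    [[0,0,1.5],[0,0,0]],
    [[0,0,1.5],[0,0,0]],
    [[0,-0.8,1.0],[0,0,0]],
    [[0.1,-1.8,0.4],[0,0,0]],
    [[0.3,-2.8,0],[0,0,0]],
    [[0.3,-3.2,0],[0,0,0]],
    [[0.3,-3.2,0],[0,0,0]],
    [[0.3,-3.2,0],[0,0,0]],
    [[0.3,-3.2,0],[0,0,0]],
    [[0.3,-3.2,0],[0,0,0]]
  ]
}}

```text
clock: 13.05
ee_pos: [0.4903, -0.1679, 0.1245]
orientation: [-1.297, 1.147, 1.298]
force: [0.3, -0.0, -2.0]
opening: 0.0492
```

{"op": "drive_tool", "data": {
  "rows": [
    [[0.3,-3.2,0],[0,0.005,0]],
    [[0.2,-3.0,0],[0,0,0]],
    [[0.1,-2.2,0],[0,0,0]],
    [[0,-1.4,0],[0,0,0]],
    [[0,-0.7,0],[0,0,0]],
    [[0,0,0],[0,0,0]],
    [[0,0,0],[0,0,0]]
  ]
}}

```text
clock: 13.63
ee_pos: [0.4925, -0.2874, 0.1268]
orientation: [-1.287, 1.157, 1.297]
force: [-0.2, 0.3, -1.9]
opening: 0.0488
```

```bash
python3 -c "
from h import *
st(.4975,-.2978,.0463,6.3)"
```

```text
t13.63 pos [ 49.25 -28.74  12.68] yaw 6.4 tilt [-0.0059  0.0021 -1.    ] open 0.0488 F [-0.2  0.3 -1.9] q6 0.29
go cm [ 0.5  -1.04 -8.05] turn -0.002
level turn [-0.0021 -0.0059  0.    ]
```

{"op": "drive_tool", "data": {
  "rows": [
    [[0.2,-0.4,-1.2],[-0.002,-0.006,0]],
    [[0.1,-0.4,-1.5],[0,0,0]],
    [[0,-0.3,-1.5],[0,0,0]],
    [[0,-0.1,-1.0],[0,0,0]],
    [[0,0,-0.5],[0,0,0]],
    [[0,0,0],[0,0,0]],
    [[0,0,0],[0,0,0]]
  ]
}}

```text
clock: 14.22
ee_pos: [0.4972, -0.2941, 0.0708]
orientation: [-1.299, 1.147, 1.293]
force: [0.0, -0.9, -2.0]
opening: 0.0488
```

```bash
python3 -c "
from h import *
st(.4975,-.2978,.0463,6.3)"
```

```text
t14.22 pos [ 49.72 -29.41   7.08] yaw 6.8 tilt [ 0.0046  0.     -1.    ] open 0.0488 F [ 0.  -0.9 -2. ] q6 0.31
go cm [ 0.03 -0.37 -2.45] turn -0.009
level turn [-0.      0.0046  0.    ]
```

{"op": "drive_tool", "data": {
  "rows": [
    [[-0.05,-0.1,-0.8],[0,0.005,-0.005]],
    [[0,-0.1,-0.7],[0,0,0]],
    [[0,0,-0.3],[0,0,0]],
    [[0,0,0],[0,0,0]],
    [[0,0,0],[0,0,0]]
  ]
}}

```text
clock: 14.63
ee_pos: [0.498, -0.2958, 0.0535]
orientation: [-1.296, 1.152, 1.291]
force: [-0.0, -0.4, -1.9]
opening: 0.0492
```

```bash
python3 -c "
from h import *
st(.4975,-.2978,.0463,6.3)"
```

```text
t14.63 pos [ 49.8  -29.58   5.35] yaw 6.6 tilt [ 0.0024 -0.0012 -1.    ] open 0.0492 F [-0.  -0.4 -1.9] q6 0.30
go cm [-0.05 -0.2  -0.72] turn -0.005
level turn [0.0012 0.0024 0.    ]
```

{"op": "drive_tool", "data": {
  "rows": [
    [[0,0,-0.3],[0.001,0.002,0]],
    [[0,0,-0.2],[0,0,0]],
    [[0,0,-0.1],[0,0,0]],
    [[0,0,0],[0,0,0]],
    [[0,0,0],[0,0,0]]
  ]
}}

```text
clock: 15.05
ee_pos: [0.4982, -0.2962, 0.0475]
orientation: [-1.294, 1.152, 1.292]
force: [-1.1, -0.0, -2.5]
opening: 0.049
```

{"op": "drive_tool", "data": {
  "rows": [
    [[0,0,-0.1],[0,0,0]],
    [[0,0,-0.1],[0,0,0]],
    [[0,0,0],[0,0,0]]
  ]
}}

```text
clock: 15.3
ee_pos: [0.4986, -0.2965, 0.0466]
orientation: [-1.295, 1.152, 1.291]
force: [0.2, -0.4, -2.3]
opening: 0.0494
```

```bash
python3 -c "
from h import *
st(.4975,-.2978,.0463,6.3)"
```

```text
t15.30 pos [ 49.86 -29.65   4.66] yaw 6.6 tilt [ 0.0019 -0.0014 -1.    ] open 0.0494 F [ 0.2 -0.4 -2.3] q6 0.30
go cm [-0.11 -0.13 -0.03] turn -0.005
level turn [0.0014 0.0019 0.    ]
```

{"op": "drive_tool", "data": {
  "rows": [
    [[0,0,-0.1],[0.001,0.002,0]],
    [[0,0,-0.1],[0,0,0]]
  ]
}}

```text
clock: 15.47
ee_pos: [0.4988, -0.2969, 0.0464]
orientation: [-1.295, 1.153, 1.293]
force: [-4.3, 3.5, 6.8]
opening: 0.0494
```

{"op": "drive_tool", "data": {
  "rows": [
    [[0,0,-0.05],[0,0,0]],
    [[0,0,0],[0,0,0]]
  ]
}}

```text
clock: 15.63
ee_pos: [0.499, -0.2968, 0.0464]
orientation: [-1.295, 1.153, 1.292]
force: [-0.5, 0.5, -1.4]
opening: 0.0493
```

{"op": "drive_tool", "data": {
  "rows": [
    [[0,0,0],[0,0,0]],
    [[0,0,0],[0,0,0]],
    [[0,0,0],[0,0,0]],
    [[0,0,0],[0,0,0]],
    [[0,0,0],[0,0,0]],
    [[0,0,0],[0,0,0]],
    [[0,0,1],[0,0,0]],
    [[0,0,2],[0,0,0]],
    [[0,0,3],[0,0,0]],
    [[0,0,3],[0,0,0]],
    [[0,0,3],[0,0,0]],
    [[0,0,2],[0,0,0]]
  ],
  "claw": 0
}}

```text
clock: 16.63
ee_pos: [0.4953, -0.296, 0.1884]
orientation: [-1.289, 1.158, 1.3]
force: [0.3, -0.8, 0.1]
opening: 0.0856
```

```bash
python3 -c "
from h import *
st(.532,.0145,.15,6.3)
im=grab('side','s4');crop(im,130,120,330,384,3,'s4c');crop(im,190,155,290,250,6,'s4d')
im=grab('top','t4');crop(im,205,185,295,265,8,'t4c')"
```

```text
t16.63 pos [ 49.53 -29.6   18.84] yaw 6.6 tilt [-7.9e-03  8.0e-04 -1.0e+00] open 0.0856 F [ 0.3 -0.8  0.1] q6 0.31
go cm [ 3.67 31.05 -3.84] turn -0.005
level turn [-0.0008 -0.0079  0.    ]
```

View pics/s4c.png

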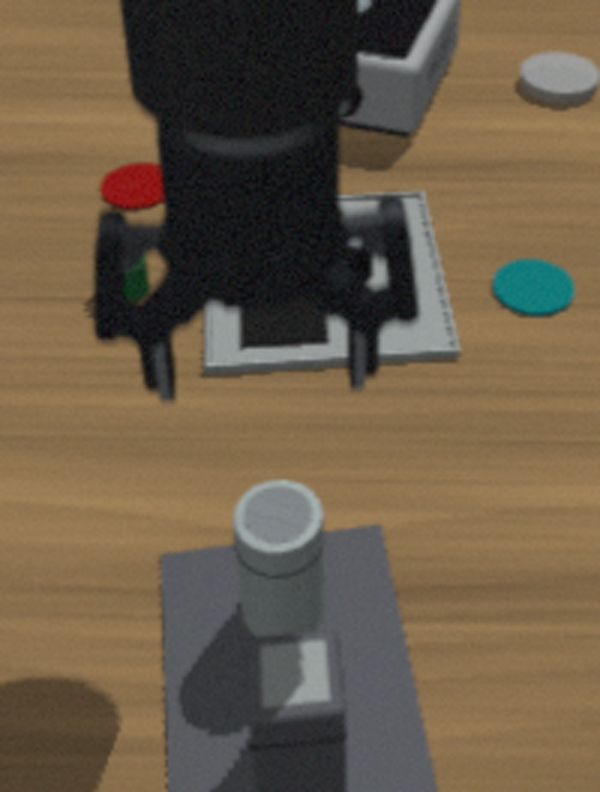

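View pics/t4c.png

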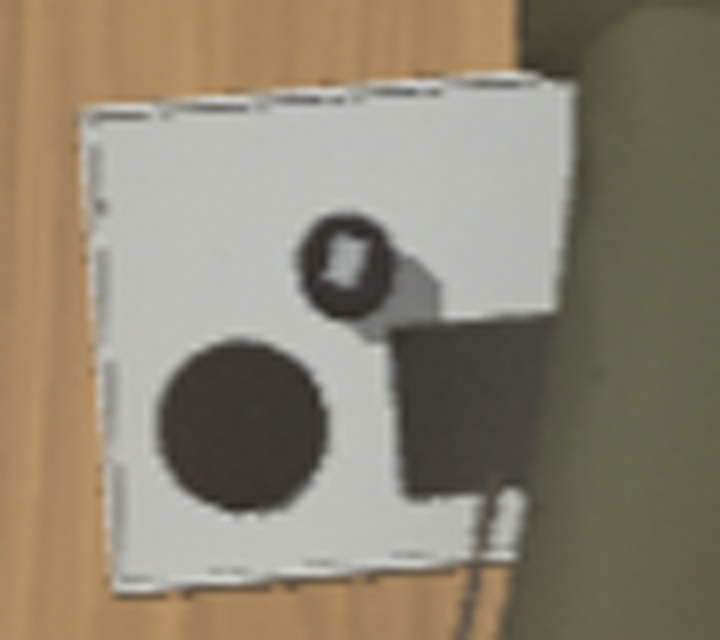

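Run:
```python
from h import *
np.set_printoptions(precision=4,suppress=True)
a=cv2.imread("pics/t4.png")
g=a.max(2)
for thr in (90,110,130):
  m=(g<thr).astype(np.uint8); n,l,s,c=cv2.connectedComponentsWithStats(m)
  for i in range(1,n):
    x,y=c[i]
    if 215<x<260 and 205<y<250 and s[i,4]>50:
        cnt=max(cv2.findContours((l==i).astype(np.uint8),0,1)[0],key=cv2.contourArea); e=cv2.fitEllipse(cnt)
        bb=s[i]; ctr=(bb[0]+(bb[2]-1)/2,bb[1]+(bb[3]-1)/2)
        print(thr,bb,c[i],e, "z8",onz("top",c[i],.008)[:2],"z20",onz("top",ctr,.020)[:2])
T=lambda x,y:np.array([205+(x+.5)/8-.5,185+(y+.5)/8-.5])
print("puck",onz("top",T(347,267),.020)[:2], "rect",onz("top",T(346,261),.036)[:2])
for p in [(388,327),(405,497)]: print("sqpad left corner",onz("top",T(*p),.008)[:2])
o,_=ray("top",(0,0));print("cam",o)
s0=cv2.imread("pics/side0.png")
S=lambda x,y:np.array([190+(x+.5)/6-.5,155+(y+.5)/6-.5])
# puck side: top ellipse centre, silhouette
print("puck side", onz("side",S(340,303),.020)[:2], onz("side",S(340,271),.036)[:2])
```

```text
90 [243 212  12  13  91] [248.1868 218.3736] ((248.10633850097656, 218.0437774658203), (10.855846405029297, 12.372995376586914), 175.91265869140625) z8 [0.5329 0.0122] z20 [0.5323 0.0111]
90 [225 228  21  21 344] [235.0087 237.9709] ((235.0098419189453, 237.9686279296875), (19.925621032714844, 20.23324203491211), 172.2801055908203) z8 [0.471  0.0512] z20 [0.4696 0.0507]
110 [242 212  13  13 112] [248.2411 218.2143] ((248.16824340820312, 218.03286743164062), (11.780389785766602, 12.773895263671875), 149.42098999023438) z8 [0.5334 0.012 ] z20 [0.5322 0.0126]
110 [225 228  21  21 358] [235.     237.9581] ((234.99627685546875, 237.9619903564453), (20.1251277923584, 20.797428131103516), 145.3880615234375) z8 [0.471  0.0512] z20 [0.4696 0.0507]
130 [225 227  21  22 367] [234.9319 237.951 ] ((234.93060302734375, 237.94271850585938), (20.37064552307129, 21.108163833618164), 150.8978729248047) z8 [0.471  0.0514] z20 [0.4712 0.0508]
puck [0.5324 0.0128] rect [0.5323 0.0131]
sqpad left corner [ 0.5111 -0.0035]
sqpad left corner [ 0.4457 -0.0116]
cam [ 0.3369 -0.0027  1.3083]
puck side [0.5303 0.0155] [0.5303 0.0162]
```

{"op": "drive_tool", "data": {
  "rows": [
    [[0.3,1.5,0],[0,-0.008,0.11]],
    [[0.3,2.5,0],[0,0,0.12]],
    [[0.3,3.0,0],[0,0,0.12]],
    [[0.3,3.0,0],[0,0,0.12]],
    [[0.3,3.0,0],[0,0,0.12]],
    [[0.3,3.0,0],[0,0,0.12]],
    [[0.3,3.0,0],[0,0,0.12]],
    [[0.3,3.0,0],[0,0,0.12]],
    [[0.3,3.0,0],[0,0,0.12]],
    [[0.3,2.5,0],[0,0,0.12]],
    [[0.3,1.5,0],[0,0,0.12]],
    [[0.2,0.5,0],[0,0,0.12]]
  ]
}}

```text
clock: 17.73
ee_pos: [0.5291, 0.0101, 0.1953]
orientation: [2.22, 0.039, -2.206]
force: [0.1, 0.0, 0.1]
opening: 0.0855
```

```bash
python3 -c "
from h import *
st(.5314,.0143,.10,96.3)"
```

```text
t17.73 pos [52.91  1.01 19.53] yaw 91.5 tilt [ 0.0061  0.0097 -0.9999] open 0.0855 F [0.1 0.  0.1] q6 1.20
go cm [ 0.23  0.42 -9.53] turn 0.084
level turn [-0.0097  0.0061  0.    ]
```

{"op": "drive_tool", "data": {
  "rows": [
    [[0,0.1,-1.5],[-0.01,0.006,0.05]],
    [[0,0,-2.0],[0,0,0.03]],
    [[0,0,-2.5],[0,0.003,0]],
    [[0,0,-2.0],[0,0.003,0]],
    [[0,0,-1.0],[0,0,0]],
    [[0,0,0],[0,0,0]],
    [[0,0,0],[0,0,0]]
  ]
}}

```text
clock: 18.32
ee_pos: [0.5293, 0.014, 0.1053]
orientation: [2.156, 0.133, -2.161]
force: [0.8, -0.5, 1.6]
opening: 0.0854
```

```bash
python3 -c "
from h import *
st(.5314,.0143,.05,96.3)"
```

```text
t18.32 pos [52.93  1.4  10.53] yaw 97.0 tilt [-2.4e-03  4.0e-04 -1.0e+00] open 0.0854 F [ 0.8 -0.5  1.6] q6 1.29
go cm [ 0.21  0.03 -5.53] turn -0.013
level turn [-0.0004 -0.0024  0.    ]
```

{"op": "drive_tool", "data": {
  "rows": [
    [[0.1,0,-1.2],[0,0,-0.01]],
    [[0.05,0,-1.5],[0,0,0]],
    [[0,0,-1.2],[0,0,0]],
    [[0,0,-0.7],[0,0,0]],
    [[0,0,-0.3],[0,0,0]],
    [[0,0,0],[0,0,0]],
    [[0,0,0],[0,0,0]]
  ]
}}

```text
clock: 18.9
ee_pos: [0.5337, 0.0141, 0.0581]
orientation: [2.172, 0.121, -2.159]
force: [-0.2, -0.2, 0.6]
opening: 0.0853
```

```bash
python3 -c "
from h import *
st(.5314,.0143,.025,96.3)
im=grab('side','s5');crop(im,170,120,300,250,5,'s5c')"
```

```text
t18.90 pos [53.37  1.41  5.81] yaw 96.3 tilt [ 0.006   0.0019 -1.    ] open 0.0853 F [-0.2 -0.2  0.6] q6 1.28
go cm [-0.23  0.02 -3.31] turn 0.000
level turn [-0.0019  0.006   0.    ]
```

View pics/s5c.png

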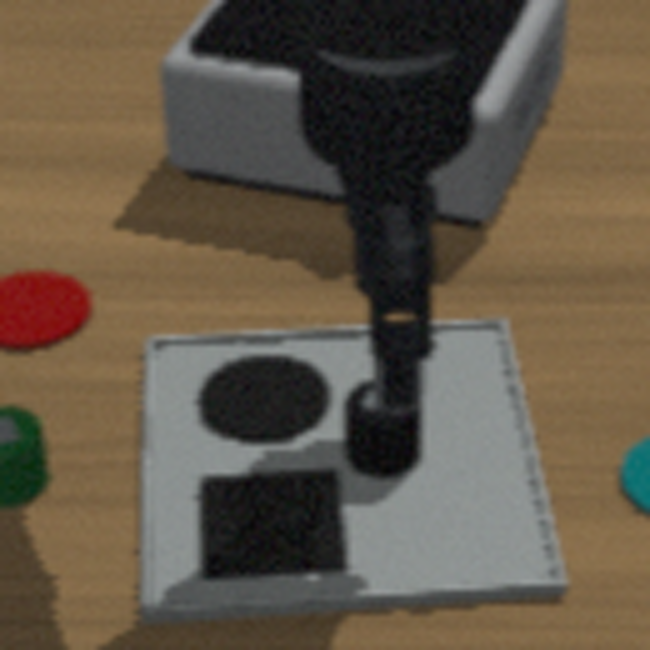

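Run:
```python
from h import *
np.set_printoptions(precision=4,suppress=True)
U=lambda x,y:np.array([170+(x+.5)/5-.5,120+(y+.5)/5-.5])
for p in [(399,380),(398,395),(400,345)]:
    o,d=ray("side",U(*p)); print(o+d*(-.028-o[1])/d[1])
for p in [(383,400),(384,430),(385,470)]:
    o,d=ray("side",U(*p)); print("puck",o+d*(.0-o[1])/d[1])
# predicted projection
print((proj("side",(.5337,-.03,.07))-[170,120])*5,(proj("side",(.5314,.0143,.036))-[170,120])*5)
a=cv2.imread("pics/s5.png"); g=a.max(2)
m=(g<75).astype(np.uint8); n,l,s,c=cv2.connectedComponentsWithStats(m)
for i in range(1,n):
    if s[i,4]>60: 
        print(s[i],c[i],onz("side",c[i],.008)[:2])
```

```text
[ 0.5384 -0.028   0.0843]
[ 0.538  -0.028   0.0757]
[ 0.5388 -0.028   0.1039]
puck [0.5306 0.     0.0498]
puck [0.531  0.     0.0314]
puck [0.5315 0.     0.0063]
[386.3138 405.5209] [383.5252 401.364 ]
[    0     0   298   216 21964] [159.3373  55.8779] [0.0951 1.1078]
[360   0  30  14 369] [374.9431   6.0434] [1.3942 2.252 ]
[413  24  36  13 216] [431.2546  28.1944] [1.5984 1.6972]
[   0   51   75  197 7468] [ 23.932 172.212] [-0.078   0.1552]
[400 100  22  27 168] [410.6964 113.619 ] [1.1043 0.5482]
[489 119  18  20  68] [498.6618 128.1176] [1.376  0.4521]
[272 128  10  23  82] [276.0732 139.2683] [0.6155 0.3516]
[210 191  26  18 361] [222.2659 199.5457] [0.4694 0.0499]
[342 197  49  42 684] [363.2573 224.133 ] [ 0.8058 -0.0339]
[127 201  53  21 381] [165.0656 213.0787] [ 0.3367 -0.0041]
[210 213  29  23 605] [223.9207 224.4397] [ 0.4799 -0.0409]
[198 238  84   9 211] [231.3602 242.0095] [ 0.5002 -0.097 ]
[ 45 255  60  14 266] [ 75.6617 260.9286] [ 0.1808 -0.1574]
[  0 256  38   7  84] [ 20.1071 259.4286] [ 0.0643 -0.1556]
[152 265  41   8 143] [172.958  268.2517] [ 0.3853 -0.1734]
[208 300  30  31 322] [228.8168 315.0652] [ 0.5057 -0.2816]
[347 307  22  41 460] [358.5848 325.5413] [ 0.7392 -0.3009]
[134 312  47  11 121] [157.9504 316.281 ] [ 0.3777 -0.2858]
[ 189  321   57   63 1639] [216.6144 360.7468] [ 0.4908 -0.3682]
```

{"op": "drive_tool", "data": {
  "rows": [
    [[-0.2,0,-1.0],[-0.002,0.006,0]],
    [[-0.1,0,-1.2],[0,0,0]],
    [[0,0,-1.0],[0,0,0]],
    [[0,0,-0.5],[0,0,0]],
    [[0,0,0],[0,0,0]],
    [[0,0,0],[0,0,0]]
  ]
}}

```text
clock: 19.45
ee_pos: [0.5306, 0.0142, 0.018]
orientation: [2.166, 0.119, -2.164]
force: [0.5, -0.8, -0.1]
opening: 0.0855
```

```bash
python3 -c "
from h import *
st(.5314,.0143,.008,96.3)"
```

```text
t19.45 pos [53.06  1.42  1.8 ] yaw 96.3 tilt [ 6.e-04  2.e-04 -1.e+00] open 0.0855 F [ 0.5 -0.8 -0.1] q6 1.27
go cm [ 0.08  0.01 -1.  ] turn 0.000
level turn [-0.0002  0.0006  0.    ]
```

{"op": "drive_tool", "data": {
  "rows": [
    [[0.05,0,-0.5],[0,0,0]],
    [[0,0,-0.3],[0,0,0]],
    [[0,0,0],[0,0,0]],
    [[0,0,0],[0,0,0]]
  ]
}}

```text
clock: 19.78
ee_pos: [0.5315, 0.0142, 0.0096]
orientation: [2.166, 0.119, -2.164]
force: [0.7, -0.0, -0.6]
opening: 0.0857
```

```bash
python3 -c "
from h import *
st(.5314,.0143,.008,96.3)"
```

```text
t19.78 pos [53.15  1.42  0.96] yaw 96.3 tilt [ 1.3e-03  2.0e-04 -1.0e+00] open 0.0857 F [ 0.7 -0.  -0.6] q6 1.27
go cm [-0.01  0.01 -0.16] turn 0.000
level turn [-0.0002  0.0013  0.    ]
```

{"op": "drive_tool", "data": {
  "rows": [
    [[0,0,-0.1],[0,0,0]],
    [[0,0,0],[0,0,0]],
    [[0,0,0],[0,0,0]],
    [[0,0,0],[0,0,0]],
    [[0,0,0],[0,0,0]],
    [[0,0,0],[0,0,0]],
    [[0,0,0],[0,0,0]],
    [[0,0,0],[0,0,0]],
    [[0,0,0],[0,0,0]],
    [[0,0,0],[0,0,0]]
  ],
  "claw": 255,
  "force": 30
}}

```text
clock: 20.62
ee_pos: [0.5321, 0.0145, 0.0094]
orientation: [2.168, 0.12, -2.162]
force: [0.4, -0.2, -0.5]
opening: 0.0372
```

{"op": "drive_tool", "data": {
  "rows": [
    [[0,0,0.8],[0,0,0]],
    [[0,0,1.5],[0,0,0]],
    [[0,0,2],[0,0,0]],
    [[0,0,2],[0,0,0]],
    [[0,0,2],[0,0,0]],
    [[0,0,2],[0,0,0]],
    [[0,0,2],[0,0,0]],
    [[0,0,1],[0,0,0]],
    [[0,0,0],[0,0,0]]
  ]
}}

```text
clock: 21.37
ee_pos: [0.5292, 0.0133, 0.1503]
orientation: [2.164, 0.118, -2.166]
force: [0.1, 0.4, -0.9]
opening: 0.0371
```

```bash
python3 -c "
from h import *
st(.5175,.317,.14,96.3)
im=grab('side','s6');crop(im,170,100,300,230,5,'s6c')"
```

```text
t21.37 pos [52.92  1.33 15.03] yaw 96.3 tilt [-7.e-04 -5.e-04 -1.e+00] open 0.0371 F [ 0.1  0.4 -0.9] q6 1.27
go cm [-1.17 30.37 -1.03] turn 0.001
level turn [ 0.0005 -0.0007  0.    ]
```

View pics/s6c.png

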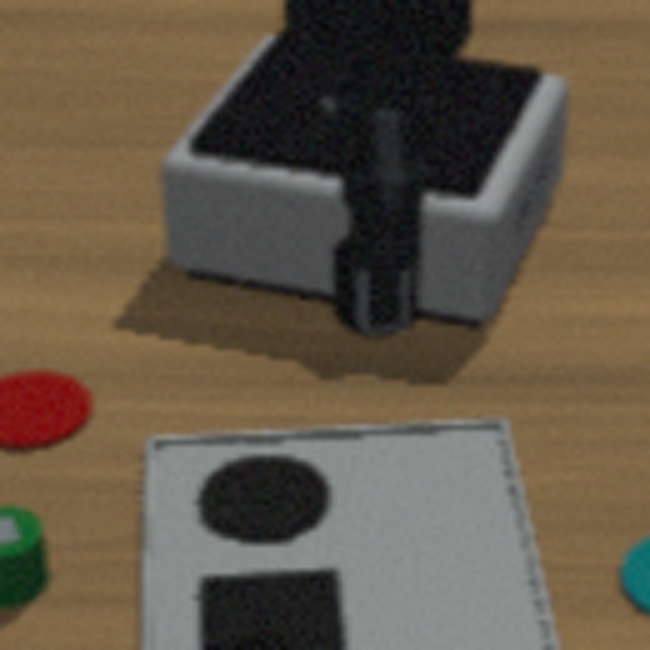

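The puck is held upright, at crop (376,290). Moving it over the scope.

{"op": "drive_tool", "data": {
  "rows": [
    [[0,1.2,0],[0,0,0]],
    [[0,2.2,0],[0,0,0]],
    [[0,3.0,0],[0,0,0]],
    [[-0.1,3.0,0],[0,0,0]],
    [[-0.1,3.0,0],[0,0,0]],
    [[-0.1,3.0,0],[0,0,0]],
    [[-0.1,3.0,0],[0,0,0]],
    [[-0.1,3.0,0],[0,0,0]],
    [[-0.1,3.0,0],[0,0,0]],
    [[0,2.4,0],[0,0,0]],
    [[0,1.4,0],[0,0,0]],
    [[0,0.5,0],[0,0,0]]
  ]
}}

```text
clock: 22.42
ee_pos: [0.5114, 0.3143, 0.1279]
orientation: [2.133, 0.101, -2.191]
force: [0.4, 0.8, -1.2]
opening: 0.0371
```

{"op": "drive_tool", "data": {
  "rows": [
    [[0,0,0],[0,0,0]],
    [[0,0,0],[0,0,0]]
  ]
}}

```text
clock: 22.58
ee_pos: [0.5101, 0.3148, 0.125]
orientation: [2.126, 0.1, -2.192]
force: [0.7, -0.7, -1.1]
opening: 0.0373
```

```bash
python3 -c "
from h import *
st(.5187,.317,.12,96.3)"
```

```text
t22.58 pos [51.01 31.48 12.5 ] yaw 96.1 tilt [-0.0296 -0.0161 -0.9994] open 0.0373 F [ 0.7 -0.7 -1.1] q6 0.80
go cm [ 0.86  0.22 -0.5 ] turn 0.003
level turn [ 0.0161 -0.0296  0.    ]
```

{"op": "drive_tool", "data": {
  "rows": [
    [[0.3,0.1,0.2],[0.008,-0.015,0]],
    [[0.3,0.1,0],[0.008,-0.015,0]],
    [[0.1,0,0],[0,0,0]],
    [[0,0,0],[0,0,0]]
  ]
}}

```text
clock: 22.92
ee_pos: [0.5183, 0.3136, 0.127]
orientation: [2.172, 0.113, -2.165]
force: [-0.1, 0.2, -1.0]
opening: 0.0377
```

```bash
python3 -c "
from h import *
st(.5187,.317,.0954,96.3)"
```

```text
t22.92 pos [51.83 31.36 12.7 ] yaw 95.9 tilt [ 0.0034  0.001  -1.    ] open 0.0377 F [-0.1  0.2 -1. ] q6 0.80
go cm [ 0.04  0.34 -3.16] turn 0.007
level turn [-0.001   0.0034  0.    ]
```

{"op": "drive_tool", "data": {
  "rows": [
    [[0,0.2,-0.8],[-0.001,0.003,0]],
    [[0,0.1,-0.8],[0,0,0]],
    [[0,0,-0.4],[0,0,0]],
    [[0,0,0],[0,0,0]],
    [[0,0,0],[0,0,0]]
  ]
}}

```text
clock: 23.33
ee_pos: [0.5187, 0.3154, 0.1052]
orientation: [2.17, 0.111, -2.169]
force: [0.7, 0.0, -1.0]
opening: 0.0371
```

```bash
python3 -c "
from h import *
st(.5187,.317,.0954,96.3)
im=grab('side','s7');crop(im,195,80,295,170,6,'s7c')"
```

```text
t23.33 pos [51.87 31.54 10.52] yaw 95.8 tilt [ 3.e-04  7.e-04 -1.e+00] open 0.0371 F [ 0.7  0.  -1. ] q6 0.80
go cm [ 0.    0.16 -0.98] turn 0.009
level turn [-0.0007  0.0003  0.    ]
```

View pics/s7c.png

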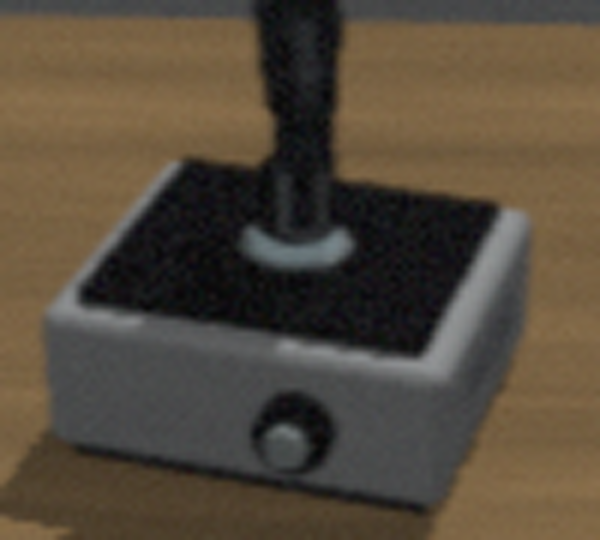

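The puck hangs centred on the glass at crop x ≈ 297. Lowering it.

{"op": "drive_tool", "data": {
  "rows": [
    [[0,0.12,-0.4],[-0.0007,0,0]],
    [[0,0.05,-0.25],[0,0,0]],
    [[0,0,-0.1],[0,0,0]],
    [[0,0,0],[0,0,0]],
    [[0,0,0],[0,0,0]]
  ]
}}

```text
clock: 23.8
ee_pos: [0.5187, 0.3176, 0.0971]
orientation: [2.17, 0.11, -2.169]
force: [0.4, 0.7, -0.6]
opening: 0.0372
```

```bash
python3 -c "
from h import *
st(.5187,.317,.0954,96.3)"
```

```text
t23.80 pos [51.87 31.76  9.71] yaw 95.8 tilt [ 4.e-04 -0.e+00 -1.e+00] open 0.0372 F [ 0.4  0.7 -0.6] q6 0.79
go cm [ 0.   -0.06 -0.17] turn 0.008
level turn [0.     0.0004 0.    ]
```

{"op": "drive_tool", "data": {
  "rows": [
    [[0,-0.04,-0.1],[0,0,0]],
    [[0,0,-0.1],[0,0,0]],
    [[0,0,0],[0,0,0]]
  ]
}}

```text
clock: 24.05
ee_pos: [0.5189, 0.3174, 0.0956]
orientation: [2.171, 0.111, -2.168]
force: [-0.7, 0.7, -0.6]
opening: 0.0368
```

{"op": "drive_tool", "data": {
  "rows": [
    [[0,0,-0.1],[0,0,0]],
    [[0,0,-0.05],[0,0,0]]
  ]
}}

```text
clock: 24.22
ee_pos: [0.5191, 0.3175, 0.0955]
orientation: [2.172, 0.112, -2.167]
force: [-1.1, -0.9, 0.7]
opening: 0.037
```

Contact. Releasing, rising, and then backing off to look.

{"op": "drive_tool", "data": {
  "rows": [
    [[0,0,0],[0,0,0]],
    [[0,0,0],[0,0,0]],
    [[0,0,0],[0,0,0]],
    [[0,0,0],[0,0,0]],
    [[0,0,0],[0,0,0]],
    [[0,0,0],[0,0,0]],
    [[0,0,1],[0,0,0]],
    [[0,0,2],[0,0,0]],
    [[0,0,3],[0,0,0]],
    [[0,0,3],[0,0,0]],
    [[0,0,2],[0,0,0]],
    [[0,0,1],[0,0,0]]
  ],
  "claw": 0
}}

```text
clock: 25.22
ee_pos: [0.5172, 0.3151, 0.2186]
orientation: [2.165, 0.105, -2.17]
force: [0.4, 0.1, -0.5]
opening: 0.0853
```

{"op": "drive_tool", "data": {
  "rows": [
    [[0,-1.5,0.5],[0,0,-0.11]],
    [[0,-2.5,0],[0,0,-0.12]],
    [[0,-3.5,0],[0,0,-0.12]],
    [[0,-3.5,0],[0,0,-0.12]],
    [[0,-3.5,0],[0,0,-0.12]],
    [[0,-3.5,0],[0,0,-0.12]],
    [[0,-3.5,0],[0,0,-0.12]],
    [[0,-3.5,0],[0,0,-0.12]],
    [[0,-3.5,0],[0,0,-0.12]],
    [[0,-3.5,0],[0,0,-0.12]],
    [[0,-3.5,0],[0,0,-0.12]],
    [[0,-3.0,0],[0,0,-0.1]]
  ]
}}

```text
clock: 26.22
ee_pos: [0.5134, -0.0801, 0.2287]
orientation: [-1.363, 1.1, 1.361]
force: [1.2, 0.5, 0.0]
opening: 0.0855
```

```bash
python3 -c "
from h import *
st(.4988,-.2968,.17,6.3)
im=grab('side','s8');crop(im,195,80,295,170,6,'s8c')
im=grab('top','t8');crop(im,95,170,200,265,6,'t8c')"
```

```text
t26.22 pos [51.34 -8.01 22.87] yaw 12.0 tilt [ 2.4e-03  6.0e-04 -1.0e+00] open 0.0855 F [1.2 0.5 0. ] q6 -0.02
go cm [ -1.46 -21.67  -5.87] turn -0.100
level turn [-0.0006  0.0024  0.    ]
```

View pics/s8c.png

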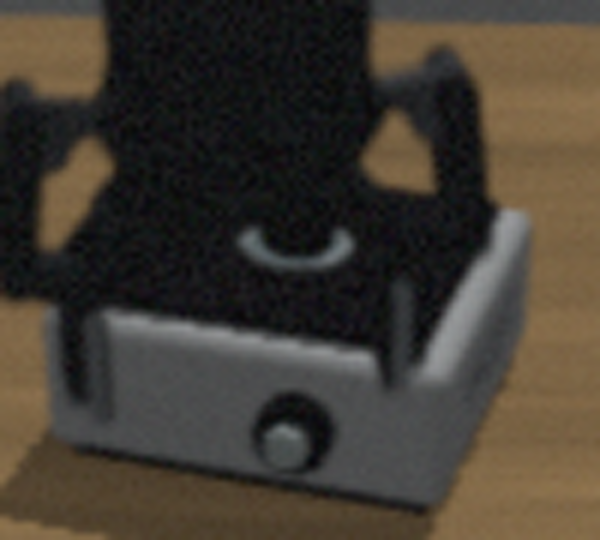

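View pics/t8c.png

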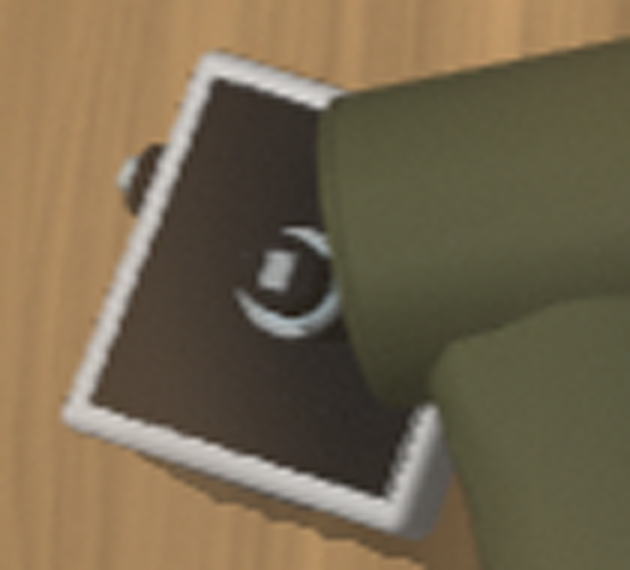

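Run:
```python
from h import *
np.set_printoptions(precision=4,suppress=True)
M=lambda x,y:np.array([95+(x+.5)/6-.5,170+(y+.5)/6-.5])
print("rect", onz("top",M(276,270),.122)[:2],"win",onz("top",M(296,282),.09)[:2])
# dark puck blob: lower rim of the bottom circle against ring
for c in [(.5175,.317)]:
    th=np.radians(np.arange(0,360,45))
    for r,z in((.019,.09),(.019,.122),(.027,.09)):
        P=[proj("top",(c[0]+r*np.cos(t),c[1]+r*np.sin(t),z)) for t in th]; P=np.array(P); print(r,z,((P-[95,170])*6).round(0).tolist())
```

```text
rect [0.5192 0.317 ] win [0.5185 0.3154]
0.019 0.09 [[293.0, 243.0], [265.0, 253.0], [251.0, 280.0], [260.0, 308.0], [287.0, 320.0], [316.0, 309.0], [329.0, 282.0], [320.0, 255.0]]
0.019 0.122 [[276.0, 232.0], [247.0, 242.0], [233.0, 270.0], [243.0, 299.0], [270.0, 311.0], [299.0, 300.0], [313.0, 272.0], [304.0, 244.0]]
0.027 0.09 [[294.0, 227.0], [254.0, 242.0], [235.0, 280.0], [248.0, 319.0], [286.0, 337.0], [326.0, 321.0], [346.0, 283.0], [332.0, 244.0]]
```

The puck is within about 2 mm of the window centre: rectangle at (.5192,.317), window at (.5185,.3154). I'll recheck it with the arm out of the way, and fetch the tin meanwhile.

{"op": "drive_tool", "data": {
  "rows": [
    [[-0.1,-2.0,-0.5],[0,0,-0.03]],
    [[-0.1,-3.0,-0.7],[0,0,-0.03]],
    [[-0.1,-3.2,-0.7],[0,0,-0.03]],
    [[-0.2,-3.2,-0.7],[0,0,-0.01]],
    [[-0.2,-3.2,-0.7],[0,0,0]],
    [[-0.2,-3.0,-0.7],[0,0,0]],
    [[-0.2,-2.0,-0.5],[0,0,0]],
    [[-0.2,-1.0,0],[0,0,0]],
    [[0,0,0],[0,0,0]],
    [[0,0,0],[0,0,0]]
  ]
}}

```text
clock: 27.15
ee_pos: [0.4988, -0.294, 0.1808]
orientation: [-1.289, 1.151, 1.291]
force: [-0.0, -0.1, -0.2]
opening: 0.0856
```

```bash
python3 -c "
from h import *
st(.4988,-.2968,.12,6.6)
im=grab('top','t9');crop(im,95,170,200,265,6,'t9c')
im=grab('side','s9');crop(im,130,200,330,384,4,'s9c')"
```

```text
t27.15 pos [ 49.88 -29.4   18.08] yaw 6.4 tilt [ 0.0013  0.0035 -1.    ] open 0.0856 F [-0.  -0.1 -0.2] q6 0.30
go cm [ 0.   -0.28 -6.08] turn 0.004
level turn [-0.0035  0.0013  0.    ]
```

View pics/t9c.png

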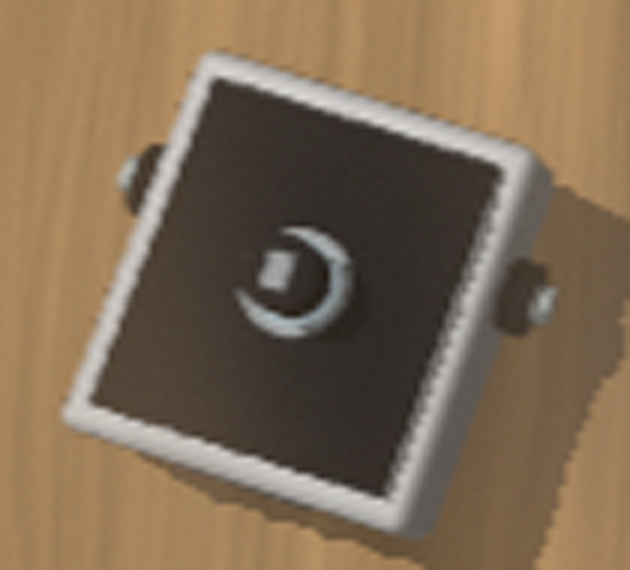

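View pics/s9c.png

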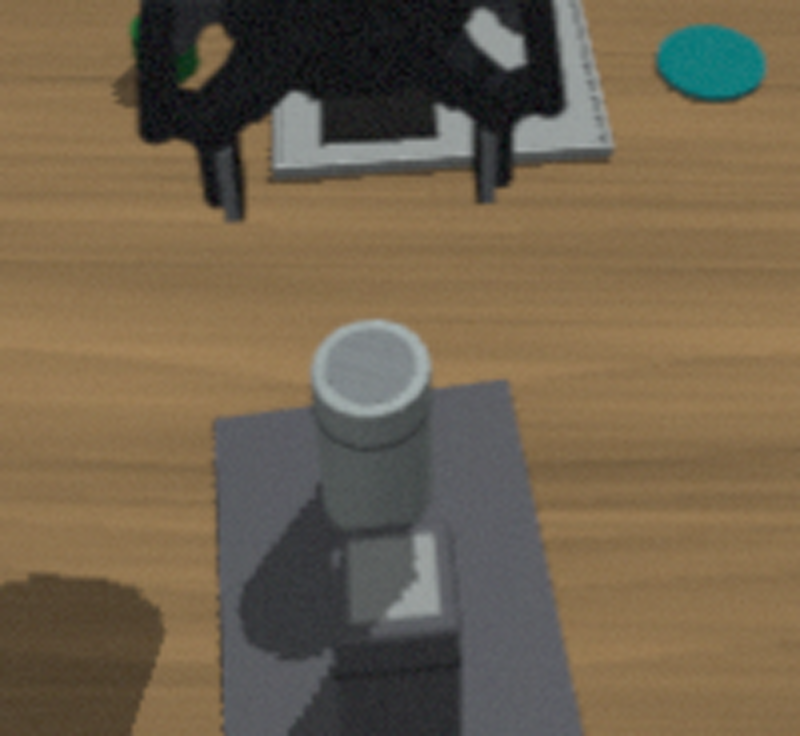

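The puck stands upright with the bright ring showing around it. Its base centre is at about crop (291,281) and the ring centre at (296,282), so it is about 2 mm off and fully inside the glass. That's good enough. The tin (crop 372,370) and the case stand upright on the mat. Going down on the tin.

{"op": "drive_tool", "data": {
  "rows": [
    [[0,-0.2,-1.5],[-0.003,0.002,0]],
    [[0,-0.1,-2.0],[0,0.002,0]],
    [[0,0,-2.2],[0,0.002,0]],
    [[0,0,-2.2],[0,0.002,0]],
    [[0,0,-2.0],[0,0.002,0]],
    [[0,0,-1.5],[0,0,0]],
    [[0,0,-0.5],[0,0,0]],
    [[0,0,0],[0,0,0]],
    [[0,0,0],[0,0,0]]
  ]
}}

```text
clock: 28.0
ee_pos: [0.505, -0.2868, 0.0656]
orientation: [-1.308, 1.145, 1.298]
force: [0.6, -0.5, 0.1]
opening: 0.0854
```

```bash
python3 -c "
from h import *
st(.499,-.2968,.0464,6.6)"
```

```text
t28.00 pos [ 50.5  -28.68   6.56] yaw 7.3 tilt [ 0.005  -0.0028 -1.    ] open 0.0854 F [ 0.6 -0.5  0.1] q6 0.30
go cm [-0.6  -1.   -1.92] turn -0.013
level turn [0.0028 0.005  0.    ]
```

{"op": "drive_tool", "data": {
  "rows": [
    [[-0.3,-0.5,-0.6],[0.003,0.005,-0.01]],
    [[-0.2,-0.35,-0.6],[0,0,0]],
    [[-0.05,-0.1,-0.4],[0,0,0]],
    [[0,0,0],[0,0,0]],
    [[0,0,0],[0,0,0]]
  ]
}}

```text
clock: 28.42
ee_pos: [0.5015, -0.2975, 0.0528]
orientation: [-1.3, 1.148, 1.29]
force: [-0.0, -0.3, 1.6]
opening: 0.0853
```

```bash
python3 -c "
from h import *
st(.499,-.2968,.0464,6.6)"
```

```text
t28.42 pos [ 50.15 -29.75   5.28] yaw 6.8 tilt [ 0.0061 -0.0019 -1.    ] open 0.0853 F [-0.  -0.3  1.6] q6 0.31
go cm [-0.25  0.07 -0.64] turn -0.003
level turn [0.0019 0.0061 0.    ]
```

{"op": "drive_tool", "data": {
  "rows": [
    [[-0.2,0.05,-0.4],[0.002,0.006,0]],
    [[-0.05,0,-0.2],[0,0,0]],
    [[0,0,0],[0,0,0]],
    [[0,0,0],[0,0,0]]
  ]
}}

```text
clock: 28.75
ee_pos: [0.4988, -0.2973, 0.0467]
orientation: [-1.295, 1.151, 1.295]
force: [-0.8, 0.2, -0.3]
opening: 0.0853
```

{"op": "drive_tool", "data": {
  "rows": [
    [[0,0,0],[0,0,0]],
    [[0,0,0],[0,0,0]],
    [[0,0,0],[0,0,0]],
    [[0,0,0],[0,0,0]],
    [[0,0,0],[0,0,0]],
    [[0,0,0],[0,0,0]],
    [[0,0,0],[0,0,0]],
    [[0,0,0],[0,0,0]]
  ],
  "claw": 255,
  "force": 40
}}

```text
clock: 29.42
ee_pos: [0.4991, -0.2973, 0.0471]
orientation: [-1.296, 1.151, 1.295]
force: [1.2, -0.8, -0.4]
opening: 0.0496
```

```bash
python3 -c "
from h import *
st(.4702,.0506,.13,6.6)"
```

```text
t29.42 pos [ 49.91 -29.73   4.71] yaw 6.8 tilt [ 8.e-04 -3.e-04 -1.e+00] open 0.0496 F [ 1.2 -0.8 -0.4] q6 0.31
go cm [-2.89 34.79  8.29] turn -0.003
level turn [0.0003 0.0008 0.    ]
```

{"op": "drive_tool", "data": {
  "rows": [
    [[0,0,0.8],[0,0,0]],
    [[0,0,1.2],[0,0,0]],
    [[0,0,1.5],[0,0,0]],
    [[0,0,1.5],[0,0,0]],
    [[0,0.8,1.0],[0,0,0]],
    [[-0.1,1.8,0.4],[0,0,0]],
    [[-0.3,2.8,0],[0,0,0]],
    [[-0.3,3.2,0],[0,0,0]],
    [[-0.3,3.2,0],[0,0,0]],
    [[-0.3,3.2,0],[0,0,0]],
    [[-0.3,3.2,0],[0,0,0]],
    [[-0.3,3.2,0],[0,0,0]]
  ]
}}

```text
clock: 30.42
ee_pos: [0.4758, -0.0763, 0.1195]
orientation: [-1.286, 1.154, 1.289]
force: [0.8, -0.0, -1.9]
opening: 0.0491
```

{"op": "drive_tool", "data": {
  "rows": [
    [[-0.2,3.2,0],[0,0,0]],
    [[-0.2,3.2,0],[0,0,0]],
    [[-0.1,2.6,0],[0,0,0]],
    [[0,1.6,0],[0,0,0]],
    [[0,0.7,0],[0,0,0]],
    [[0,0,0],[0,0,0]],
    [[0,0,0],[0,0,0]]
  ]
}}

```text
clock: 31.0
ee_pos: [0.4672, 0.0504, 0.1248]
orientation: [-1.291, 1.14, 1.294]
force: [0.5, 0.2, -2.4]
opening: 0.049
```

```bash
python3 -c "
from h import *
st(.4702,.0508,.09,6.6)"
```

```text
t31.00 pos [46.72  5.04 12.48] yaw 6.7 tilt [ 0.0064  0.0092 -0.9999] open 0.0490 F [ 0.5  0.2 -2.4] q6 -0.42
go cm [ 0.3   0.04 -3.48] turn -0.002
level turn [-0.0092  0.0064  0.    ]
```

{"op": "drive_tool", "data": {
  "rows": [
    [[0.1,0,-1.0],[-0.009,0.006,0]],
    [[0.05,0,-1.3],[0,0,0]],
    [[0,0,-1.3],[0,0,0]],
    [[0,0,-1.2],[0,0,0]],
    [[0,0,-0.6],[0,0,0]],
    [[0,0,0],[0,0,0]],
    [[0,0,0],[0,0,0]]
  ]
}}

```text
clock: 31.58
ee_pos: [0.4684, 0.0445, 0.066]
orientation: [-1.29, 1.161, 1.289]
force: [-0.0, -0.7, -2.3]
opening: 0.0493
```

```bash
python3 -c "
from h import *
st(.4702,.0508,.0511,6.6)"
```

```text
t31.58 pos [46.84  4.45  6.6 ] yaw 6.2 tilt [-0.0028 -0.0035 -1.    ] open 0.0493 F [-0.  -0.7 -2.3] q6 -0.42
go cm [ 0.18  0.63 -1.49] turn 0.007
level turn [ 0.0035 -0.0028  0.    ]
```

{"op": "drive_tool", "data": {
  "rows": [
    [[0.1,0.35,-0.3],[0.003,-0.003,0.005]],
    [[0,0.2,-0.3],[0,0,0]],
    [[0,0.05,-0.2],[0,0,0]],
    [[0,0,0],[0,0,0]],
    [[0,0,0],[0,0,0]]
  ]
}}

```text
clock: 32.0
ee_pos: [0.4706, 0.0507, 0.0591]
orientation: [-1.293, 1.151, 1.29]
force: [0.1, -0.9, -2.7]
opening: 0.0492
```

```bash
python3 -c "
from h import *
st(.4702,.0508,.0511,6.6)
im=grab('side','s10');crop(im,190,120,290,250,5,'s10c')
im=grab('top','t10');crop(im,205,185,295,265,8,'t10c')"
```

```text
t32.00 pos [47.06  5.07  5.91] yaw 6.5 tilt [ 3.e-03  3.e-04 -1.e+00] open 0.0492 F [ 0.1 -0.9 -2.7] q6 -0.42
go cm [-0.04  0.01 -0.8 ] turn 0.002
level turn [-0.0003  0.003   0.    ]
```

View pics/s10c.png

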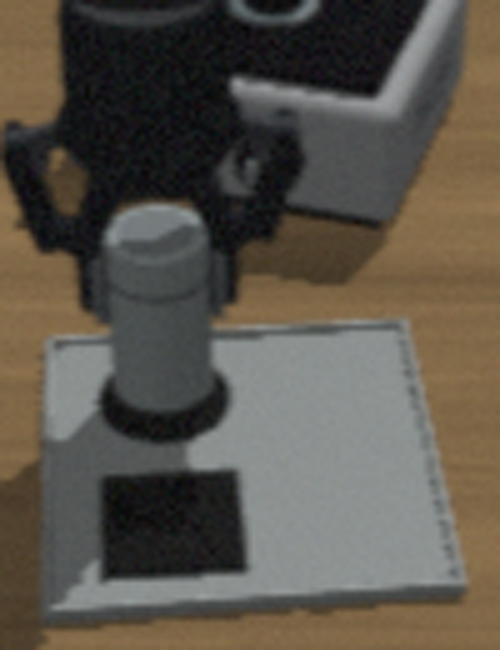

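The tin base, at crop x ≈ 163, sits over the round pad (164), 8 mm above it. Lowering.

{"op": "drive_tool", "data": {
  "rows": [
    [[0,0,-0.35],[0,0.003,0]],
    [[0,0,-0.2],[0,0,0]],
    [[0,0,-0.1],[0,0,0]],
    [[0,0,0],[0,0,0]],
    [[0,0,0],[0,0,0]]
  ]
}}

```text
clock: 32.52
ee_pos: [0.4708, 0.0508, 0.0523]
orientation: [-1.292, 1.153, 1.292]
force: [-0.1, 0.5, -2.6]
opening: 0.0494
```

```bash
python3 -c "
from h import *
st(.4706,.0508,.0511,6.6)"
```

```text
t32.52 pos [47.08  5.08  5.23] yaw 6.5 tilt [ 3.e-04  7.e-04 -1.e+00] open 0.0494 F [-0.1  0.5 -2.6] q6 -0.42
go cm [-0.02 -0.   -0.12] turn 0.002
level turn [-0.0007  0.0003  0.    ]
```

{"op": "drive_tool", "data": {
  "rows": [
    [[0,0,-0.12],[0,0,0]],
    [[0,0,-0.1],[0,0,0]],
    [[0,0,0],[0,0,0]]
  ]
}}

```text
clock: 32.77
ee_pos: [0.4711, 0.0509, 0.0513]
orientation: [-1.292, 1.152, 1.291]
force: [-0.1, -0.1, -1.8]
opening: 0.0492
```

{"op": "drive_tool", "data": {
  "rows": [
    [[0,0,-0.1],[0,0,0]],
    [[0,0,-0.1],[0,0,0]]
  ]
}}

```text
clock: 32.93
ee_pos: [0.4714, 0.0509, 0.051]
orientation: [-1.293, 1.152, 1.291]
force: [-5.9, 1.5, 8.2]
opening: 0.0494
```

Contact. Release and rise, then go over to the case.

{"op": "drive_tool", "data": {
  "rows": [
    [[0,0,0.03],[0,0,0]],
    [[0,0,0],[0,0,0]],
    [[0,0,0],[0,0,0]],
    [[0,0,0],[0,0,0]],
    [[0,0,0],[0,0,0]],
    [[0,0,0],[0,0,0]],
    [[0,0,1],[0,0,0]],
    [[0,0,2],[0,0,0]],
    [[0,0,3],[0,0,0]],
    [[0,0,3],[0,0,0]],
    [[0,0,3],[0,0,0]],
    [[0,0,2],[0,0,0]]
  ],
  "claw": 0
}}

```text
clock: 33.93
ee_pos: [0.4683, 0.0489, 0.1948]
orientation: [-1.293, 1.16, 1.294]
force: [-0.0, -0.5, -0.2]
opening: 0.0856
```

{"op": "drive_tool", "data": {
  "rows": [
    [[0.3,-2.0,0],[0,0,0]],
    [[0.3,-3.5,0],[0,0,0]],
    [[0.3,-3.8,0],[0,0,0]],
    [[0.3,-3.8,0],[0,0,0]],
    [[0.4,-3.8,0],[0,0,0]],
    [[0.4,-3.8,0],[0,0,0]],
    [[0.4,-3.8,0],[0,0,0]],
    [[0.4,-3.8,0],[0,0,0]],
    [[0.4,-3.8,0],[0,0,0]],
    [[0.4,-3.8,0],[0,0,0]],
    [[0.3,-3.0,0],[0,0,0]],
    [[0.2,-2.0,0],[0,0,0]]
  ]
}}

```text
clock: 34.93
ee_pos: [0.5103, -0.3768, 0.2147]
orientation: [-1.311, 1.137, 1.284]
force: [0.2, 1.2, -0.6]
opening: 0.085
```

```bash
python3 -c "
from h import *
st(.5138,-.3912,.13,6.4)
im=grab('top','t11');crop(im,205,185,295,265,8,'t11c')"
```

```text
t34.93 pos [ 51.03 -37.68  21.47] yaw 7.1 tilt [ 0.0191 -0.0021 -0.9998] open 0.0850 F [ 0.2  1.2 -0.6] q6 0.45
go cm [ 0.35 -1.44 -8.47] turn -0.012
level turn [0.0021 0.0191 0.    ]
```

View pics/t11c.png

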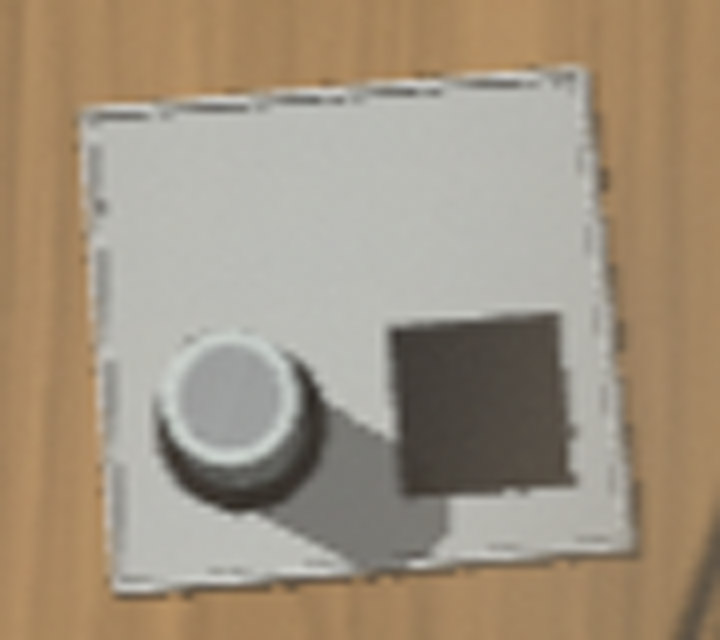

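Run:
```python
from h import *
np.set_printoptions(precision=4,suppress=True)
T=lambda x,y:np.array([205+(x+.5)/8-.5,185+(y+.5)/8-.5])
print("tin",onz("top",T(231,398),.098)[:2],"pad .4710,.0513")
cs=[onz("top",T(*p),.008)[:2] for p in [(388,327),(556,315),(575,485),(405,497)]]
print("sq",np.mean(cs,0)); d=cs[1]-cs[0]; e=cs[0]-cs[3]
print(np.degrees(np.arctan2(d[0],-d[1])),np.degrees(np.arctan2(e[1],e[0])))
```

```text
tin [0.4721 0.0523] pad .4710,.0513
sq [ 0.4815 -0.0401]
5.472984963092927 7.010192139949345
```

{"op": "drive_tool", "data": {
  "rows": [
    [[0.15,-0.7,-1.5],[0.002,0.019,-0.01]],
    [[0.1,-0.4,-2.0],[0,0,0]],
    [[0,-0.2,-2.0],[0,0,0]],
    [[0,0,-1.5],[0,0,0]],
    [[0,0,0],[0,0,0]],
    [[0,0,0],[0,0,0]]
  ]
}}

```text
clock: 35.48
ee_pos: [0.5114, -0.3974, 0.1454]
orientation: [-1.288, 1.161, 1.285]
force: [-0.0, 0.6, 0.6]
opening: 0.0853
```

```bash
python3 -c "
from h import *
st(.5138,-.3912,.0442,6.4)
im=grab('side','s12');crop(im,130,220,330,384,4,'s12c')"
```

```text
t35.48 pos [ 51.14 -39.74  14.54] yaw 6.0 tilt [-0.0012 -0.0035 -1.    ] open 0.0853 F [-0.   0.6  0.6] q6 0.45
go cm [  0.24   0.62 -10.12] turn 0.007
level turn [ 0.0035 -0.0012  0.    ]
```

View pics/s12c.png

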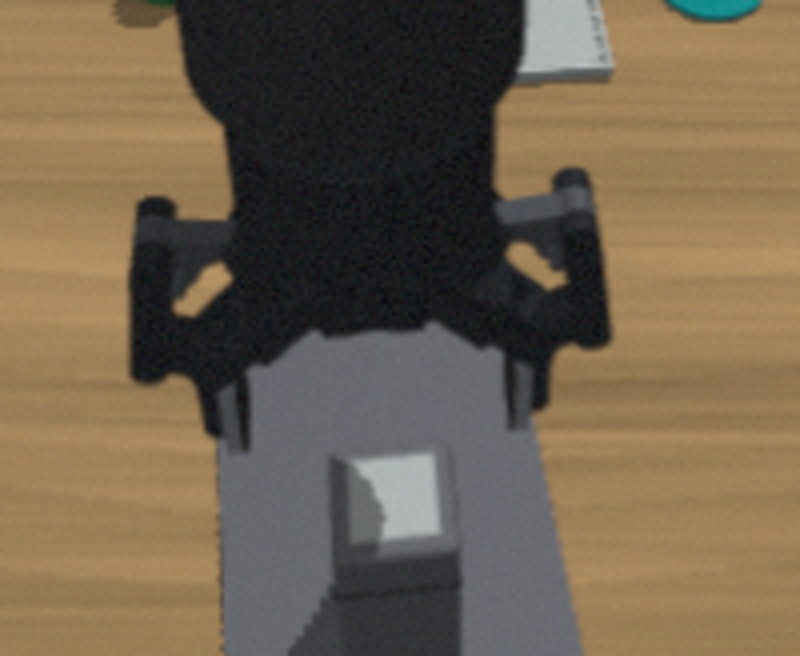

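The tin is within 1.5 mm of its pad's middle. The case is upright, with its top at crop (393,500). Going down.

{"op": "drive_tool", "data": {
  "rows": [
    [[0.1,0.1,-1.5],[0.003,0,0.005]],
    [[0,0.1,-1.8],[0,0.002,0]],
    [[0,0,-2.0],[0,0.002,0]],
    [[0,0,-2.0],[0,0.002,0]],
    [[0,0,-1.3],[0,0,0]],
    [[0,0,-0.4],[0,0,0]],
    [[0,0,0],[0,0,0]],
    [[0,0,0],[0,0,0]]
  ]
}}

```text
clock: 36.2
ee_pos: [0.5166, -0.3953, 0.0596]
orientation: [-1.3, 1.154, 1.286]
force: [0.4, -0.6, 1.1]
opening: 0.0853
```

```bash
python3 -c "
from h import *
st(.5138,-.3912,.0442,6.4)"
```

```text
t36.20 pos [ 51.66 -39.53   5.96] yaw 6.5 tilt [ 0.0058 -0.006  -1.    ] open 0.0853 F [ 0.4 -0.6  1.1] q6 0.46
go cm [-0.28  0.41 -1.54] turn -0.002
level turn [0.006  0.0058 0.    ]
```

{"op": "drive_tool", "data": {
  "rows": [
    [[-0.15,0.2,-0.6],[0.006,0.006,0]],
    [[-0.1,0.1,-0.5],[0,0,0]],
    [[0,0,-0.3],[0,0,0]],
    [[0,0,0],[0,0,0]],
    [[0,0,0],[0,0,0]]
  ]
}}

```text
clock: 36.62
ee_pos: [0.5159, -0.3928, 0.0487]
orientation: [-1.297, 1.151, 1.288]
force: [-0.3, -1.0, 0.0]
opening: 0.0853
```

```bash
python3 -c "
from h import *
st(.5138,-.3912,.0442,6.4)"
```

```text
t36.62 pos [ 51.59 -39.28   4.87] yaw 6.6 tilt [ 0.0049 -0.0023 -1.    ] open 0.0853 F [-0.3 -1.   0. ] q6 0.46
go cm [-0.21  0.16 -0.45] turn -0.003
level turn [0.0023 0.0049 0.    ]
```

{"op": "drive_tool", "data": {
  "rows": [
    [[-0.18,0.12,-0.3],[0.002,0.005,-0.003]],
    [[0,0,-0.1],[0,0,0]],
    [[0,0,0],[0,0,0]],
    [[0,0,0],[0,0,0]]
  ]
}}

```text
clock: 36.95
ee_pos: [0.5141, -0.3917, 0.045]
orientation: [-1.291, 1.155, 1.29]
force: [0.5, 0.3, -0.0]
opening: 0.0855
```

{"op": "drive_tool", "data": {
  "rows": [
    [[0,0,0],[0,0,0]],
    [[0,0,0],[0,0,0]],
    [[0,0,0],[0,0,0]],
    [[0,0,0],[0,0,0]],
    [[0,0,0],[0,0,0]],
    [[0,0,0],[0,0,0]],
    [[0,0,0],[0,0,0]],
    [[0,0,0],[0,0,0]]
  ],
  "claw": 255,
  "force": 40
}}

```text
clock: 37.62
ee_pos: [0.5142, -0.3919, 0.0454]
orientation: [-1.292, 1.155, 1.29]
force: [-0.1, 0.4, -0.0]
opening: 0.0454
```

```bash
python3 -c "
from h import *
st(.481,-.0405,.13,6.4)"
```

```text
t37.62 pos [ 51.42 -39.19   4.54] yaw 6.4 tilt [ 6.e-04 -9.e-04 -1.e+00] open 0.0454 F [-0.1  0.4 -0. ] q6 0.45
go cm [-3.32 35.14  8.46] turn 0.000
level turn [0.0009 0.0006 0.    ]
```

{"op": "drive_tool", "data": {
  "rows": [
    [[0,0,0.8],[0,0,0]],
    [[0,0,1.2],[0,0,0]],
    [[0,0,1.5],[0,0,0]],
    [[0,0,1.5],[0,0,0]],
    [[0,0.8,1.0],[0,0,0]],
    [[-0.1,1.8,0.4],[0,0,0]],
    [[-0.3,2.8,0],[0,0,0]],
    [[-0.3,3.2,0],[0,0,0]],
    [[-0.3,3.2,0],[0,0,0]],
    [[-0.3,3.2,0],[0,0,0]],
    [[-0.3,3.2,0],[0,0,0]],
    [[-0.3,3.2,0],[0,0,0]]
  ]
}}

```text
clock: 38.62
ee_pos: [0.4916, -0.1715, 0.1183]
orientation: [-1.285, 1.157, 1.282]
force: [1.0, 0.8, -1.0]
opening: 0.0456
```

{"op": "drive_tool", "data": {
  "rows": [
    [[-0.3,3.2,0],[0,0,0]],
    [[-0.2,3.0,0],[0,0,0]],
    [[-0.1,2.2,0],[0,0,0]],
    [[0,1.2,0],[0,0,0]],
    [[0,0.4,0],[0,0,0]],
    [[0,0,0],[0,0,0]],
    [[0,0,0],[0,0,0]]
  ]
}}

```text
clock: 39.2
ee_pos: [0.4832, -0.0585, 0.1244]
orientation: [-1.293, 1.143, 1.284]
force: [-0.6, 0.5, -1.8]
opening: 0.0458
```

```bash
python3 -c "
from h import *
st(.481,-.0410,.09,6.3)"
```

```text
t39.20 pos [48.32 -5.85 12.44] yaw 6.4 tilt [ 0.0112  0.0049 -0.9999] open 0.0458 F [-0.6  0.5 -1.8] q6 -0.18
go cm [-0.22  1.75 -3.44] turn -0.001
level turn [-0.0049  0.0112  0.    ]
```

{"op": "drive_tool", "data": {
  "rows": [
    [[-0.1,0.7,-0.8],[-0.005,0.011,0]],
    [[-0.1,0.6,-1.2],[0,0,0]],
    [[0,0.4,-1.2],[0,0,0]],
    [[0,0.1,-1.0],[0,0,0]],
    [[0,0,-0.5],[0,0,0]],
    [[0,0,0],[0,0,0]],
    [[0,0,0],[0,0,0]]
  ]
}}

```text
clock: 39.78
ee_pos: [0.4792, -0.0417, 0.0699]
orientation: [-1.285, 1.163, 1.291]
force: [0.7, 0.3, -1.6]
opening: 0.0456
```

```bash
python3 -c "
from h import *
st(.481,-.0410,.0574,6.3)"
```

```text
t39.78 pos [47.92 -4.17  6.99] yaw 6.1 tilt [-0.0058 -0.0018 -1.    ] open 0.0456 F [ 0.7  0.3 -1.6] q6 -0.23
go cm [ 0.18  0.07 -1.25] turn 0.004
level turn [ 0.0018 -0.0058  0.    ]
```

{"op": "drive_tool", "data": {
  "rows": [
    [[0.1,0.05,-0.5],[0.002,-0.006,0.003]],
    [[0,0,-0.4],[0,0,0]],
    [[0,0,-0.2],[0,0,0]],
    [[0,0,0],[0,0,0]],
    [[0,0,0],[0,0,0]]
  ]
}}

```text
clock: 40.2
ee_pos: [0.4809, -0.0418, 0.0585]
orientation: [-1.29, 1.154, 1.287]
force: [-0.5, 0.6, -1.2]
opening: 0.0455
```

```bash
python3 -c "
from h import *
st(.481,-.0410,.0494,6.3)
im=grab('side','s13');crop(im,190,120,290,250,5,'s13c')"
```

```text
t40.20 pos [48.09 -4.18  5.85] yaw 6.2 tilt [ 2.1e-03  2.0e-04 -1.0e+00] open 0.0455 F [-0.5  0.6 -1.2] q6 -0.22
go cm [ 0.01  0.08 -0.91] turn 0.001
level turn [-0.0002  0.0021  0.    ]
```

View pics/s13c.png

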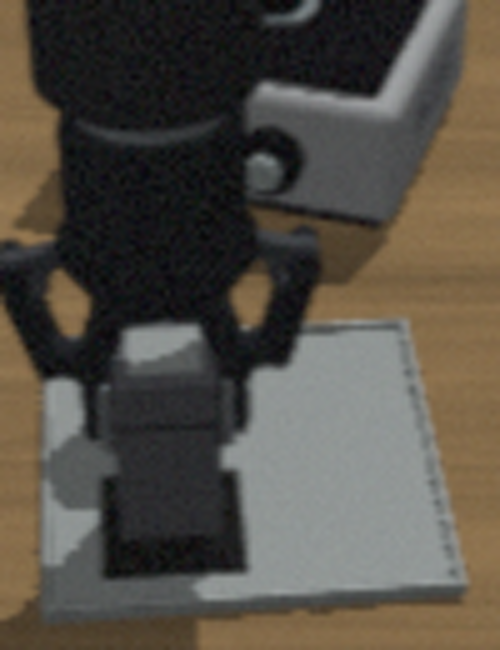

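The case base, at crop x ≈ 170, is above the pad (174), about 1 mm short in x. Adding +1 mm in x and lowering.

{"op": "drive_tool", "data": {
  "rows": [
    [[0.08,0.06,-0.35],[0,0.002,0]],
    [[0,0,-0.25],[0,0,0]],
    [[0,0,-0.1],[0,0,0]],
    [[0,0,0],[0,0,0]],
    [[0,0,0],[0,0,0]]
  ]
}}

```text
clock: 40.67
ee_pos: [0.4823, -0.041, 0.0516]
orientation: [-1.289, 1.155, 1.288]
force: [-0.1, -0.4, -1.0]
opening: 0.0455
```

```bash
python3 -c "
from h import *
st(.4817,-.0410,.0494,6.3)"
```

```text
t40.67 pos [48.23 -4.1   5.16] yaw 6.2 tilt [ 1.4e-03  5.0e-04 -1.0e+00] open 0.0455 F [-0.1 -0.4 -1. ] q6 -0.22
go cm [-0.06  0.   -0.22] turn 0.001
level turn [-0.0005  0.0014  0.    ]
```

{"op": "drive_tool", "data": {
  "rows": [
    [[-0.04,0,-0.15],[0,0.001,0]],
    [[0,0,-0.1],[0,0,0]],
    [[0,0,0],[0,0,0]]
  ]
}}

```text
clock: 40.92
ee_pos: [0.4821, -0.041, 0.0493]
orientation: [-1.289, 1.155, 1.288]
force: [-0.5, 0.7, -0.8]
opening: 0.0453
```

{"op": "drive_tool", "data": {
  "rows": [
    [[0,0,-0.1],[0,0,0]],
    [[0,0,-0.05],[0,0,0]]
  ]
}}

```text
clock: 41.08
ee_pos: [0.4823, -0.041, 0.0493]
orientation: [-1.29, 1.154, 1.288]
force: [-1.4, 0.4, -0.2]
opening: 0.0458
```

Seated, since z no longer falls. Release, rise, and move clear.

{"op": "drive_tool", "data": {
  "rows": [
    [[0,0,0],[0,0,0]],
    [[0,0,0],[0,0,0]],
    [[0,0,0],[0,0,0]],
    [[0,0,0],[0,0,0]],
    [[0,0,0],[0,0,0]],
    [[0,0,0],[0,0,0]],
    [[0,0,1],[0,0,0]],
    [[0,0,2],[0,0,0]],
    [[0,0,3],[0,0,0]],
    [[0,0,3],[0,0,0]],
    [[0,0,3],[0,0,0]],
    [[0,0,2],[0,0,0]]
  ],
  "claw": 0
}}

```text
clock: 42.08
ee_pos: [0.4786, -0.0423, 0.1928]
orientation: [-1.287, 1.162, 1.293]
force: [0.4, -0.1, 1.0]
opening: 0.0853
```

{"op": "drive_tool", "data": {
  "rows": [
    [[0,-2,0],[0,0,0]],
    [[0,-3,0],[0,0,0]],
    [[0,-3.5,0],[0,0,0]],
    [[0,-3.5,0],[0,0,0]],
    [[0,-3.5,0],[0,0,0]],
    [[0,-3.5,0],[0,0,0]],
    [[0,-3.5,0],[0,0,0]],
    [[0,-3.5,0],[0,0,0]],
    [[0,-3.5,0],[0,0,0]],
    [[0,-2.5,0],[0,0,0]],
    [[0,-1,0],[0,0,0]],
    [[0,0,0],[0,0,0]]
  ]
}}

```text
clock: 43.08
ee_pos: [0.4785, -0.3884, 0.2121]
orientation: [-1.304, 1.146, 1.279]
force: [0.0, 0.7, -1.4]
opening: 0.0855
```

```bash
python3 -c "
from h import *
st()
im=grab('top','t14');crop(im,205,185,295,265,8,'t14c');crop(im,95,170,200,265,6,'t14d')
im=grab('side','s14');cv2.imwrite('pics/s14b.png',cv2.resize(im,(800,600)))"
```

```text
t43.08 pos [ 47.85 -38.84  21.21] yaw 6.5 tilt [ 0.0154 -0.0044 -0.9999] open 0.0855 F [ 0.   0.7 -1.4] q6 0.47
level turn [0.0044 0.0154 0.    ]
```

View pics/t14c.png

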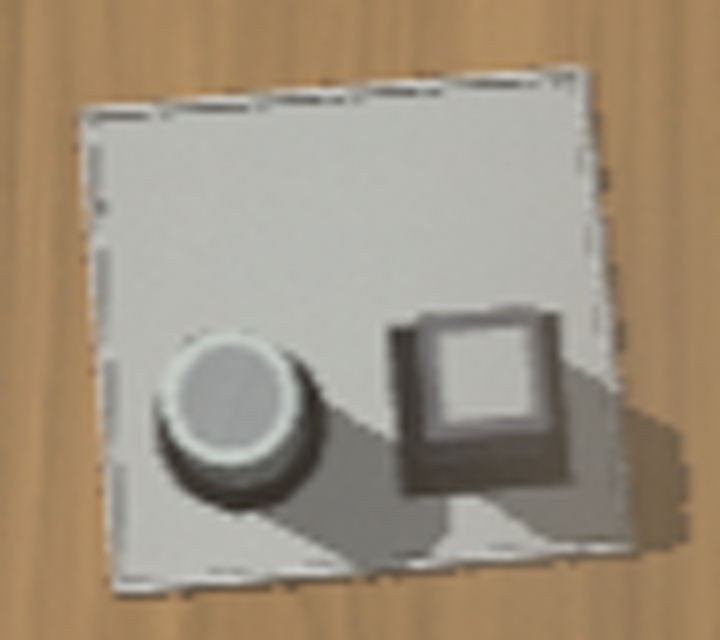

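View pics/s14b.png

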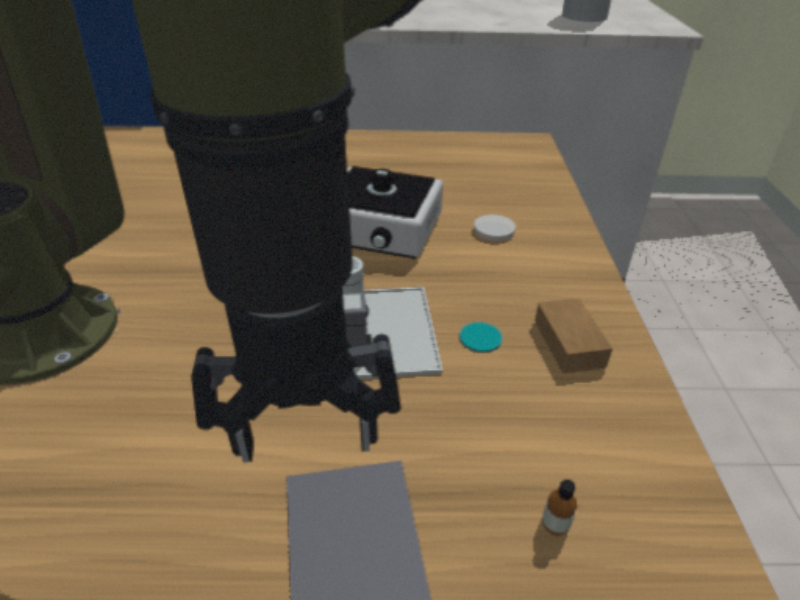

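View pics/t14d.png

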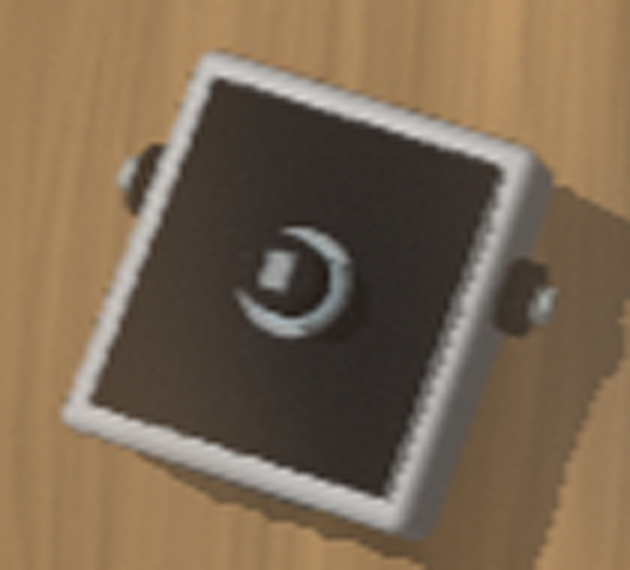

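Run:
```python
from h import *
T=lambda x,y:np.array([205+(x+.5)/8-.5,185+(y+.5)/8-.5])
print("case",onz("top",T(490,374),.098)[:2].round(4),"pad .4815 -.0401")
a=cv2.imread("pics/top0.png").astype(int);b=cv2.imread("pics/t14.png").astype(int)
for n,(x,y) in dict(bottle=(356,156),dish=(155,153),carton=(259,131)).items(): print(n,np.abs(a-b)[y-12:y+12,x-16:x+16].mean().round(1))
```

```text
case [ 0.4829 -0.0405] pad .4815 -.0401
bottle 31.0
dish 15.5
carton 10.9
```

```bash
python3 -c "
from rig import close_job
print(close_job())"
```

```text
the job is handed in; nothing more can be done
None
```

I did the job in the order asked and handed it in at about 43 s. The case and then the tin went onto the mat, the puck went onto the scope window, and then the tin and the case went back on their pads.

| Part | Last check | Off centre |
|---|---|---|
| Puck | Upright on the glass, fully inside the window | about 2 mm, in y |
| Tin | Upright on the round pad | about 1.5 mm |
| Case | Upright on the square pad | about 1.5 mm |

The two cameras disagreed by 2 to 3 mm on positions, so I aimed at averages. The offsets in the table come from the top view alone.

- **Bystanders:** A simple before/after pixel comparison in the top view was not conclusive: 31 for the bottle, 15.5 for the dish and 10.9 for the carton. The overall brightness changed and the arm may cover part of the view. In the last side view all three stand undisturbed, with the bottle within a pixel or so of its first position.
- **Contact:** Set-down forces read under about 10 N. The open gripper ended clear of everything.

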